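Gauge the phantom plugs and load the reader carriage

ROBOT

A 7-joint arm with a two-finger parallel gripper is mounted at the origin on the work surface. World frame = base frame: x ahead of the robot, y to its left, z up, the work surface at z = 0. Lengths are in mm, angles in rad, forces in N, time in s.
With the tool pointing down it reaches from about 425 to 950 mm from the base axis. Payload 4.7 kg.
Tool frame: the origin (TCP) lies midway between the tips of the shut fingers; the grasp point (between the pads) lies 19 mm behind it; x points along the fingers, y is the direction in which the jaws open and shut, and the axes are right-handed (so a half turn about x gives the same grasp; the last joint's range is limited). The gripper opens to 87 mm and grips with 3 to 60 N. Pads are 19 mm wide; open, the fingers measure 117 mm over their backs; the gripper's body (75 mm by 190 mm) begins 51 mm behind the grasp point.
Start: joints at [1.253, 0.469, -0.049, 1.532, 0.024, 1.141, -0.082], TCP at [192.288, -647.051, 222.573] pointing down, gripper open.
Joint ranges: [-2.59, 2.59], [-0.33, 1.99], [-1.39, 1.29], [0.1, 2.45], [-1.04, 4.18], [0.21, 1.99], [-2.66, 2.66]. Speed limits (rad/s): [2.57, 2.57, 3.14, 3.14, 3.14, 3.14, 3.14].

INTERFACE

Orientations are given as a rotation vector (axis times angle).
In Python, from workcell import arm, viewer, ticket gives the robot as it stands.
- The arm moves only by the tool step_arm, never from a script. Its argument "commands" is one flat list of numbers, 6 for each row, row after row: the shift along the tool's x, y, z in m, then the turn, a rotation vector about the tool's x, y, z in rad. In form: [dx, dy, dz, ax, ay, az, dx, dy, dz, ax, ay, az, ...]. A call has 1 to 20 rows; each row is the pose to reach, as a shift and turn from the pose commanded when the call began, along the tool's axes at that moment; what a row does not reach only later rows make up. A row lasts 1/8 s, in which the tool goes at most 62.5 mm and 10.7 degrees, less where a joint would pass 70% of its speed; a pose out of reach is approached as far as the arm can. A call with a gripper value outside its range is refused whole. "claw" is the closure in counts, from 0 (fully open) to 255 (shut), set as the call begins (left out, the last holds). The fingers move at their own pace and stop on an object; the grip force is fixed at half the most. Time passes only in rows, so rows that repeat a pose let the fingers close. It gives the time, the measured TCP pose, the force and the opening at its end, in the units of the state.
- arm.get_state(): the state, without advancing time (a new reading comes with each control period).
- viewer.camera(name): name is "scene" or "top"; returns the picture (480x640x3 uint8, red, green, blue); there is no depth.
- viewer.camera_info(name): a dict with "K" (3x3 intrinsics, pixels), "xyz" and "orientation" of the camera in the world. Camera axes: x right, y down, z forward; pixel columns grow to the right and rows downward; lengths in mm; the calibration is good to about 2 mm. A picture is of the moment at which its call begins. camera_info takes no time and is no camera call.
- ticket.hand_in(): hands the job in, once; it reports no verdict.
The state is a dict: "time_s": time; "joints": joint angles; "qd": joint speeds; "joint_efforts": joint torques, N m; "position": TCP position; "tool_rot": TCP orientation; "force": force on the tool from outside, world axes, zero at the start; "moment": the same for the moment, N m; "width": opening from 0.0 (shut) to 1.0 (fully open).
Only numpy, scipy, OpenCV 4.12 (cv2) and the standard library are available. Lean on these libraries where they do the work, as an engineer would, in place of code of your own. Each camera call takes 0.05 s, during which the arm holds its last target. There are 200 camera calls.

TASK

Size the cream plugs standing on the mat: hang each by its flange in a slot of the taper gauge and slide it gently from the wide end until it wedges, so that all of them stand wedged and released in the gauge at the same time. Then hang those that stopped at the green band in the reader's carriage, put those that stopped at red or amber into the red tray, and only then push the carriage into the reader until its detent clicks and it is fully home. Leave the other things on the bench alone.

Things in the scene. Friction and masses are not known exactly. Their poses are not given: they have to be found in the camera images.
- plug_a_knob (a point): cream plug with white knob, 80 mm tall, 50 g, standing on its round shank (36 mm long; 19, 22 or 25 mm across, not told which). Above the shank a flange 40 mm across, 4 mm thick; above that a knob 18 mm across, 40 mm tall. The point: on the knob's axis, 62 mm above the foot, 22 above the flange's top face, 18 below the knob's top; grip here. z up the plug. None if absent
- plug_b_knob (a point): cream plug with white knob, 80 mm tall, 50 g, standing on its round shank (36 mm long; 19, 22 or 25 mm across, not told which). Above the shank a flange 40 mm across, 4 mm thick; above that a knob 18 mm across, 40 mm tall. The point: on the knob's axis, 62 mm above the foot, 22 above the flange's top face, 18 below the knob's top; grip here. z up the plug. None if absent
- plug_c_knob (a point): cream plug with white knob, 80 mm tall, 50 g, standing on its round shank (36 mm long; 19, 22 or 25 mm across, not told which). Above the shank a flange 40 mm across, 4 mm thick; above that a knob 18 mm across, 40 mm tall. The point: on the knob's axis, 62 mm above the foot, 22 above the flange's top face, 18 below the knob's top; grip here. z up the plug. None if absent
- plug_d_knob (a point): cream plug with white knob, 80 mm tall, 50 g, standing on its round shank (36 mm long; 19, 22 or 25 mm across, not told which). Above the shank a flange 40 mm across, 4 mm thick; above that a knob 18 mm across, 40 mm tall. The point: on the knob's axis, 62 mm above the foot, 22 above the flange's top face, 18 below the knob's top; grip here. z up the plug. None if absent
- plug_e_knob (a point): cream plug with white knob, 80 mm tall, 50 g, standing on its round shank (36 mm long; 19, 22 or 25 mm across, not told which). Above the shank a flange 40 mm across, 4 mm thick; above that a knob 18 mm across, 40 mm tall. The point: on the knob's axis, 62 mm above the foot, 22 above the flange's top face, 18 below the knob's top; grip here. z up the plug. None if absent
- gauge: fixed aluminium gauge plate, 262 mm wide (y), its top 55 mm above the bench, 10 mm thick, 39 mm free below it, four open slots along x at a 58 mm pitch. Plugs hang in them by the flange. Red, green and amber bands 30 mm wide, centred at x = -20, 10, 40 mm: the band at the plug's axis is its reading. About 5 N of push is right; 20 N and more digs in and reads falsely. Origin on the bench under its middle
- lane0 (a point): first tapered slot of the gauge, counted from its -y side: point at the plate's top where a 22 mm shank wedges (mid green band). Slot along x: open and 31 mm wide at x = -90 mm, narrowing 1 mm every 10 mm to 15 mm at x = +70. A 25 mm shank wedges near x = -30 (red band), 19 mm near x = +30 (amber); all up to some 8 mm farther by the push. Held off the middle it rubs on one wall and stops early
- lane1 (a point): second tapered slot of the gauge, counted from its -y side: point at the plate's top where a 22 mm shank wedges (mid green band). Slot along x: open and 31 mm wide at x = -90 mm, narrowing 1 mm every 10 mm to 15 mm at x = +70. A 25 mm shank wedges near x = -30 (red band), 19 mm near x = +30 (amber); all up to some 8 mm farther by the push. Held off the middle it rubs on one wall and stops early
- lane2 (a point): third tapered slot of the gauge, counted from its -y side: point at the plate's top where a 22 mm shank wedges (mid green band). Slot along x: open and 31 mm wide at x = -90 mm, narrowing 1 mm every 10 mm to 15 mm at x = +70. A 25 mm shank wedges near x = -30 (red band), 19 mm near x = +30 (amber); all up to some 8 mm farther by the push. Held off the middle it rubs on one wall and stops early
- lane3 (a point): fourth tapered slot of the gauge, counted from its -y side: point at the plate's top where a 22 mm shank wedges (mid green band). Slot along x: open and 31 mm wide at x = -90 mm, narrowing 1 mm every 10 mm to 15 mm at x = +70. A 25 mm shank wedges near x = -30 (red band), 19 mm near x = +30 (amber); all up to some 8 mm farther by the push. Held off the middle it rubs on one wall and stops early
- carriage_slot (a point): middle of the carriage's slot at the rails' top face, 55 mm above the bench; moves with the carriage. The aluminium carriage has one straight slot along x, 28 mm wide, x = -60 to +60 mm, closed at both ends, for three plugs in a row 40 mm apart, hanging by their flanges on the rails. x points into the reader
- carriage_handle (a point): black handle tab standing at the front (robot) end of the carriage, 12 mm thick (along x), 50 mm wide, from 45 to 87 mm above the bench; the point lies in its mid-plane, 75 mm above the bench, 90 mm before the slot's middle. Push its front face towards +x of the carriage
- carriage (a joint): how far the carriage is pushed in, m: about 0 to 0.02 at the start (out), 0.160 fully home. Slides with 1 to 2 N until about 0.142, where a sprung ball at its flank resists, 4 to 6 N in all; past 0.152 the ball snaps the carriage home and holds it there
- reader: fixed pale grey reader housing, 160 mm wide, 180 deep, 135 high; mouth 136 mm wide, 123 high. Origin on the bench below the middle of the mouth; x points into the housing. A bed plate with guide rods reaches 235 mm out before the mouth; a black detent block, 46 mm high, stands beside the mouth at y = 57 to 79 mm
- tray: loose red reject tray, 130 x 130 mm outside, walls 35 mm high and 4 mm thick, floor 4 mm thick; open on top, 450 g. Origin at the centre of its underside
- mat: fixed blue-grey rubber mat, 225 x 155 mm and 4 mm thick, on which the plugs stand; origin at the centre of its underside
- shell: bystander: loose bone-white bowl-shaped half shell, 130 mm across, 60 mm high; leave alone. Origin at the centre of its underside
- jar: bystander: loose amber jar with white cap, 52 mm across, 85 mm high; leave alone. Origin at the centre of its underside
- disc: bystander: loose clear acrylic ring, 110 mm across, 16 mm high; leave alone. Origin at the centre of its underside
Things that resemble listed ones, but are neither listed nor needed, are in the scene too. Leave any brown or turquoise look-alike of the part that bears plug_c_knob alone.

How it is judged:
By the outcome, as a careful person would: the job done as asked, in the order asked, and still so for the second after the job is handed in, with the robot touching nothing.
Of plug_a, plug_b, plug_c, plug_d, plug_e only 3 to 4 are there at a start; the rules pass over those that are not, and their reading is None.
At some moment in a run one of tray may be knocked a few centimetres aside while the robot is not near it.
Once in a run the grip may slacken for a moment while it holds something.
It also fails if it takes over 210 s, if anything falls off the work surface, if the arm or the gripper's body presses on something with over 40 N, if the wrist force passes 120 N, or if a joint passes its speed limit or range.

## Working session

There is one attempt and no reset: what is moved stays moved. The work goes in short steps, Python scripts to look and compute and a tool call to move; the robot and the scene stay as the last step left them, time stands still between calls to the robot, and variables do not carry over. Pictures are saved under pics/ and viewed, about 12 in all and at most 16, crops included, and the job is handed in when it is done.

Besides the shell and the picture viewer there is one more tool, called after "Emit:" as name(argument=value, ...), one argument or row to a line, values as JSON. step_arm: Moves the arm, as the interface text tells. Its arguments: {"type":"object","properties":{"commands":{"type":"array"},"claw":{"type":"number"}},"required":["commands"]}

```bash
mkdir -p pics; cat > h.py <<'E'
import numpy as np, cv2
from scipy.spatial.transform import Rotation as R
from workcell import arm, viewer, ticket
def snap(cam,name):
    im=viewer.camera(cam)[:,:,::-1].copy(); cv2.imwrite(f'pics/{name}.png',im); return im
def crop(im,name,u0,v0,u1,v1,s):
    c=cv2.resize(im[v0:v1,u0:u1],None,fx=s,fy=s,interpolation=cv2.INTER_CUBIC); cv2.imwrite(f'pics/{name}.png',c)
def camR(i):
    o=np.array(i['orientation'],float); return o if o.shape==(3,3) else R.from_rotvec(o).as_matrix()
def ray(cam,u,v,z):
    i=viewer.camera_info(cam); d=camR(i)@np.linalg.solve(np.array(i['K']),[u,v,1.]); c=np.array(i['xyz'],float)
    return c+d*(z-c[2])/d[2]
def proj(cam,p):
    i=viewer.camera_info(cam); q=np.array(i['K'])@(camR(i).T@(np.array(p,float)-np.array(i['xyz']))); return q[:2]/q[2]
E
python3 - <<'E'
from h import *
s=arm.get_state(); print({k:np.round(v,3) for k,v in s.items()})
print(R.from_rotvec(s['tool_rot']).as_matrix().round(3))
for c in('top','scene'): print(viewer.camera_info(c))
snap('top','t0');snap('scene','s0')
E
```

```text
{'time_s': np.float64(0.0), 'joints': array([ 1.253,  0.469, -0.049,  1.534,  0.024,  1.141, -0.082]), 'qd': array([ 0.   ,  0.   ,  0.   ,  0.002,  0.002, -0.   , -0.   ]), 'joint_efforts': array([-1.0000e-03, -5.0797e+01, -8.1000e-02, -2.3615e+01, -6.1000e-02,
        3.8000e-02,  0.0000e+00]), 'position': array([ 192.067, -646.49 ,  221.509]), 'tool_rot': array([ 2.067,  0.303, -2.068]), 'force': array([-0.733, -0.455,  0.19 ]), 'moment': array([-0.025,  0.045, -0.065]), 'width': np.float64(0.998)}
[[-0.001  0.285 -0.959]
 [ 0.002 -0.959 -0.285]
 [-1.    -0.002  0.   ]]
{'K': array([[479.10089109,   0.        , 315.78003363],
       [  0.        , 479.10089109, 230.19899905],
       [  0.        ,   0.        ,   1.        ]]), 'xyz': array([ 464.04492464,  -46.12035064, 1223.18558245]), 'orientation': array([-2.13458749,  2.1918561 , -0.10522809])}
{'K': array([[608.97257759,   0.        , 316.68756711],
       [  0.        , 608.97257759, 241.99618464],
       [  0.        ,   0.        ,   1.        ]]), 'xyz': array([961.82753846, 666.31820317, 957.9083189 ]), 'orientation': array([-0.66262785, -2.68610319,  1.03357733])}
```

View pics/t0.png

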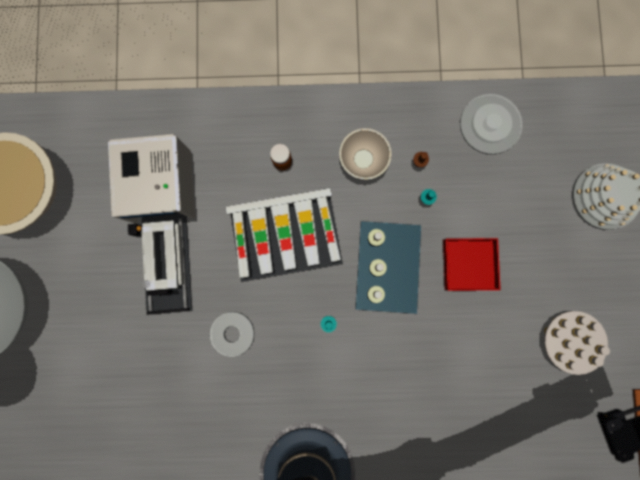

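View pics/s0.png

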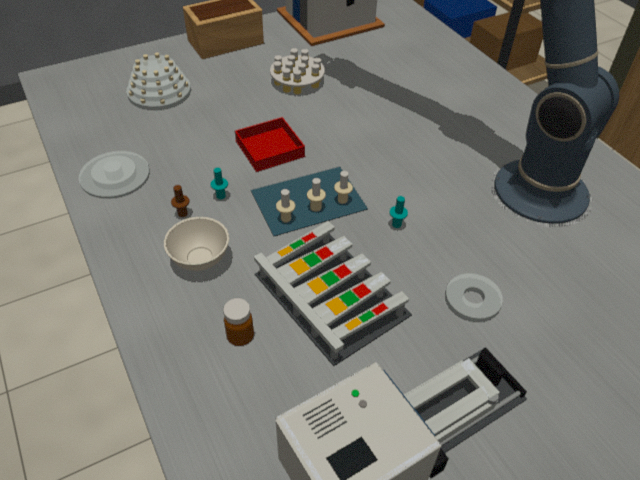

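The top view shows three cream plugs on the mat, at about (376,237), (378,268) and (376,294). The turquoise ones at (329,324) and (428,198) and the brown one at (421,160) are look-alikes. The gauge is at (285,235), the carriage at (160,255) and the tray at (472,264). I'll confirm these in enlarged crops.

```bash
python3 - <<'E'
from h import *
im=cv2.imread('pics/t0.png'); crop(im,'t0b',220,180,430,320,3.8); crop(im,'t0c',100,125,240,325,3)
E
```

```text
(no output)
```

View pics/t0b.png

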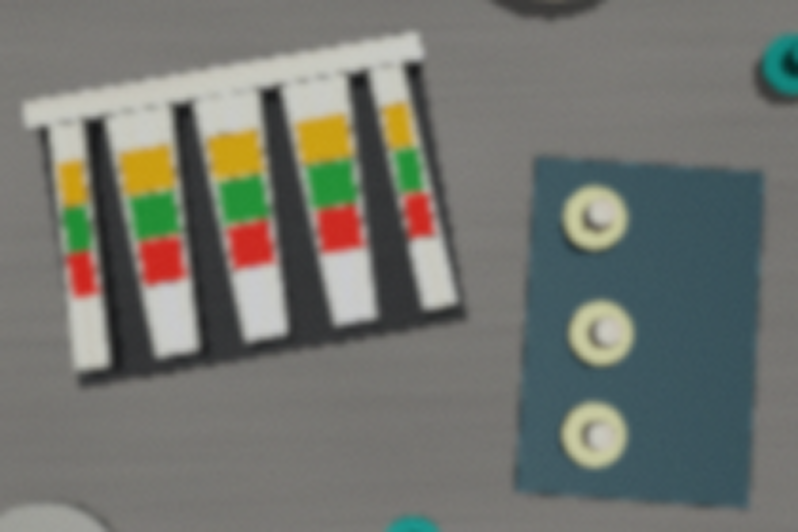

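View pics/t0c.png

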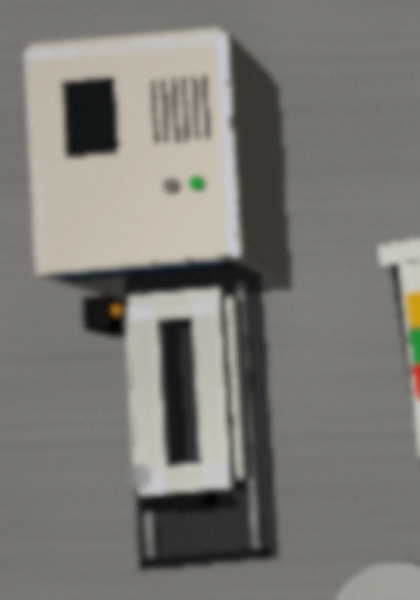

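```bash
cat >> h.py <<'E'
from scipy.optimize import least_squares
def fit2d(cam,model,z,pix,x0):
    model=np.array(model,float);pix=np.array(pix,float)
    def pts(p):
        c,s=np.cos(p[2]),np.sin(p[2]); return np.c_[p[0]+c*model[:,0]-s*model[:,1],p[1]+s*model[:,0]+c*model[:,1],np.full(len(model),z)]
    f=lambda p:(np.array([proj(cam,q) for q in pts(p)])-pix).ravel()
    r=least_squares(f,x0,loss='soft_l1',x_scale=[1,1,.01]); return r.x,r.fun.reshape(-1,2)
def off(pose,x,y=0):
    c,s=np.cos(pose[2]),np.sin(pose[2]); return np.array([pose[0]+c*x-s*y,pose[1]+s*x+c*y])
E
python3 - <<'E'
from h import *
U=lambda x,y,z,u0,v0:(u0+(x+.5)/z-.5,v0+(y+.5)/z-.5)
for p in[(595,217),(601,333),(595,435)]: print('flange',ray('top',*U(*p,3.8,220,180),44).round(1))
for p in[(601,212),(607,331),(600,435)]: print('knobtop',ray('top',*U(*p,3.8,220,180),84).round(1))
ys=[131,102.5,71.5,44.5,13.5,-13.5,-44.5,-71.5,-102.5,-131]
fr=[(75,371),(109,367),(155,358),(200,350),(245,343),(289,335),(335,327),(378,319),(425,311),(460,303)]
m=[(-90,y) for y in ys]; px=list(fr)
m+=[(10,-58),(10,0),(10,58),(40,-58),(40,0),(40,58),(-20,-58),(-20,0),(-20,58)]
px+=[(333,184),(243,200),(155,216),(324,138),(235,155),(147,170),(341,229),(251,245),(163,261)]
g,e=fit2d('top',m,55,[U(*p,3.8,220,180) for p in px],[540,70,.15]); print('gauge',g.round(3)); print(e.round(1).tolist())
for i,y in enumerate((-87,-29,29,87)): print('lane',i,off(g,-80,y).round(1),off(g,0,y).round(1))
c,e=fit2d('top',[(60,14),(60,-14),(-60,14),(-60,-14)],55,[U(*p,3,100,125) for p in[(162,320),(190,319),(167,466),(200,463)]],[520,330,.05]);print('carr',c.round(3),e.round(1).tolist())
t=[ray('top',u,v,35)[:2] for u,v in[(444,239),(498,238),(499,291),(445,291)]];print('tray',np.round(t,0).tolist(),np.mean(t,0))
for p in[(37,275),(232,262)]:print('mouth top',ray('top',*U(*p,3,100,125),135).round(0))
print('handle top', [ray('top',*U(*p,3,100,125),87).round(0) for p in[(140,495),(240,488)]])
E
```

```text
flange [ 568.6 -186.8   44. ]
flange [ 493.4 -187.7   44. ]
flange [ 428.3 -181.3   44. ]
knobtop [ 568.1 -185.9   84. ]
knobtop [ 493.6 -186.7   84. ]
knobtop [ 429.4 -179.8   84. ]
gauge [5.80874e+02 3.95710e+01 1.45000e-01]
[[-2.3, 2.1], [0.3, 1.1], [0.8, 1.3], [-0.1, 1.5], [0.6, 1.2], [-0.0, 1.4], [0.4, 1.3], [0.1, 1.5], [0.2, 1.4], [2.6, 1.5], [-0.5, -2.3], [-0.1, -2.4], [-0.3, -2.6], [-0.2, -2.1], [0.0, -2.5], [-0.1, -2.5], [-0.5, -2.1], [-0.2, -2.3], [-0.4, -2.4]]
lane 0 [514.3 -58.1] [593.5 -46.5]
lane 1 [505.9  -0.7] [585.1  10.9]
lane 2 [497.5  56.7] [576.7  68.3]
lane 3 [489.1 114.1] [568.3 125.7]
carr [5.36580e+02 3.45382e+02 5.90000e-02] [[-1.0, 0.0], [1.0, -0.6], [-0.2, 0.2], [0.2, 0.3]]
tray [[559.0, -356.0], [558.0, -489.0], [428.0, -483.0], [431.0, -351.0]] [ 494.12220639 -419.90989164]
mouth top [624. 429. 135.]
mouth top [630. 279. 135.]
handle top [array([454., 365.,  87.]), array([457., 286.,  87.])]
```

```bash
python3 - <<'E'
from h import *
im=cv2.imread('pics/t0.png'); crop(im,'t0g',225,185,345,282,6.5)
E
```

```text
(no output)
```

View pics/t0g.png

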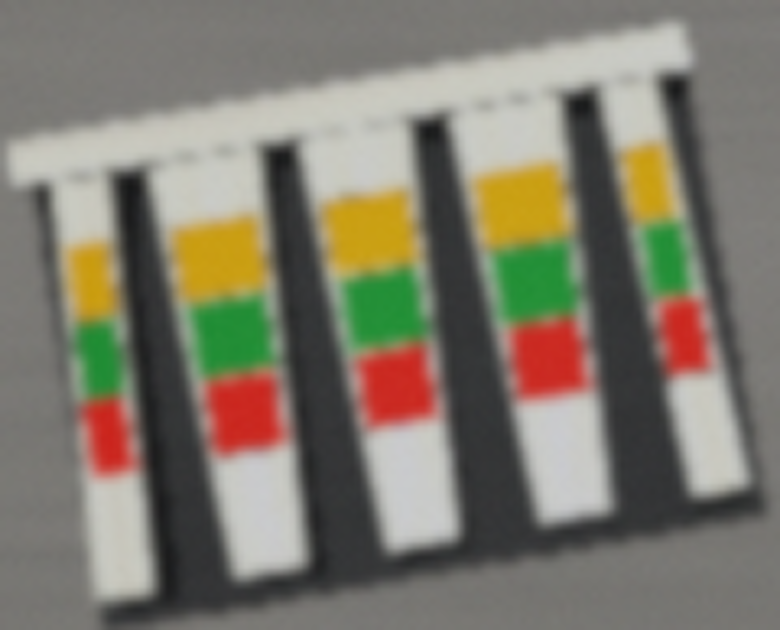

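```bash
python3 - <<'E'
from h import *
U=lambda p,z,u0,v0:(u0+(p[0]+.5)/z-.5,v0+(p[1]+.5)/z-.5)
m=[];px=[]
for yc,f,b in((58,[(232,581),(310,568)],[(148,168),(265,150)]),(0,[(385,554),(463,541)],[(300,142),(417,122)]),(-58,[(538,527),(615,512)],[(447,116),(563,95)])):
    m+=[(-90,yc+13.5),(-90,yc-13.5),(70,yc+21.5),(70,yc-21.5)]; px+=f+b
g,e=fit2d('top',m,55,[U(p,6.5,225,185) for p in px],[560,50,.15]);print(g.round(4));print(e.round(1).tolist())
for i,y in enumerate((-87,-29,29,87)): print('lane',i,off(g,-78,y).round(1),off(g,0,y).round(1))
print(np.degrees(g[2]))
E
```

```text
[5.838799e+02 4.006670e+01 1.441000e-01]
[[0.7, -0.1], [-0.4, 0.0], [0.2, -0.2], [-0.6, -0.4], [0.6, 0.0], [-0.4, 0.1], [-0.0, -0.2], [-0.8, -0.0], [0.6, 0.1], [-0.3, 0.5], [0.6, -0.1], [-0.1, 0.2]]
lane 0 [519.2 -57.2] [596.4 -46. ]
lane 1 [5.109e+02 2.000e-01] [588.   11.4]
lane 2 [502.5  57.6] [579.7  68.8]
lane 3 [494.2 115. ] [571.4 126.2]
8.25704596740179
```

```bash
cat >> h.py <<'E'
def plan(*wps):
    "wps: (x,y,z,yawdeg of tool y) -> shifts in tool axes from now"
    s=arm.get_state(); M=R.from_rotvec(s['tool_rot']).as_matrix(); p=np.array(s['position'])
    print('t',round(s['time_s'],2),'pos',p.round(1),'yaw',np.degrees(np.arctan2(M[1,1],M[0,1])).round(1),'w',round(s['width']*87,1),'F',np.round(s['force'],1))
    for w in wps:
        d=np.array(w[:3])-p; T=np.c_[[0,0,-1],[np.cos(np.radians(w[3])),np.sin(np.radians(w[3])),0],[0,0,0]]; T[:,2]=np.cross(T[:,0],T[:,1])
        print(w,'->',(M.T@d/1000).round(4).tolist(),R.from_matrix(M.T@T).as_rotvec().round(3).tolist(),'dist',np.linalg.norm(d).round())
E
python3 -c "
from h import *
plan((568.4,-186.4,140,-81.74),(568.4,-186.4,50,-81.74))"
```

```text
t 0.1 pos [ 192.1 -646.5  221.6] yaw -73.4 w 86.6 F [ 0.5  0.9 -0.1]
(568.4, -186.4, 140, -81.74) -> [0.0821, -0.3337, -0.4918] [0.145, 0.0, 0.002] dist 600.0
(568.4, -186.4, 50, -81.74) -> [0.1721, -0.3336, -0.4918] [0.145, 0.0, 0.002] dist 619.0
```

Emit:
step_arm(
  commands=[0.082,-0.3337,-0.4918,0.145,0,0.002,0.082,-0.3337,-0.4918,0.145,0,0.002,0.082,-0.3337,-0.4918,0.145,0,0.002,0.082,-0.3337,-0.4918,0.145,0,0.002,0.082,-0.3337,-0.4918,0.145,0,0.002,0.082,-0.3337,-0.4918,0.145,0,0.002,0.082,-0.3337,-0.4918,0.145,0,0.002,0.082,-0.3337,-0.4918,0.145,0,0.002,0.082,-0.3337,-0.4918,0.145,0,0.002,0.082,-0.3337,-0.4918,0.145,0,0.002,0.082,-0.3337,-0.4918,0.145,0,0.002,0.082,-0.3337,-0.4918,0.145,0,0.002,0.082,-0.3337,-0.4918,0.145,0,0.002],
  claw=110,
)

```text
time_s: 1.72
position: [567.7, -189.0, 140.6]
tool_rot: [2.147, 0.148, -2.147]
force: [-0.5, -0.8, 0.1]
width: 0.572
```

```bash
python3 -c "
from h import *
plan((568.4,-186.4,50,-81.74))"
```

```text
t 1.73 pos [ 567.7 -189.   140.6] yaw -81.9 w 49.8 F [-0.5 -0.8  0.1]
(568.4, -186.4, 50, -81.74) -> [0.0906, -0.0028, -0.0011] [-0.003, 0.001, -0.003] dist 91.0
```

Emit:
step_arm(
  commands=[0.045,-0.0028,-0.001,0,0,0,0.0905,-0.0028,-0.001,0,0,0,0.0905,-0.0028,-0.001,0,0,0,0.0905,-0.0028,-0.001,0,0,0],
)

```text
time_s: 2.22
position: [570.2, -185.4, 51.6]
tool_rot: [2.149, 0.15, -2.143]
force: [0.1, -0.4, 0.8]
width: 0.567
```

Emit:
step_arm(
  commands=[0,0,0,0,0,0,0,0,0,0,0,0,0,0,0,0,0,0,0,0,0,0,0,0],
  claw=255,
)

```text
time_s: 2.72
position: [569.5, -184.4, 50.4]
tool_rot: [2.147, 0.152, -2.145]
force: [-0.1, 0.4, -0.3]
width: 0.196
```

Emit:
step_arm(
  commands=[-0.05,0,0,0,0,0,-0.09,0,0,0,0,0,-0.09,0,0,0,0,0,-0.09,0,0,0,0,0],
)

```text
time_s: 3.22
position: [568.5, -184.1, 139.3]
tool_rot: [2.145, 0.153, -2.147]
force: [0.1, 0.4, -0.6]
width: 0.197
```

```bash
python3 -c "
from h import *
plan((519.2,-57.2,140,-81.74),(519.2,-57.2,66,-81.74))
im=snap('scene','s1');crop(im,'s1c',200,120,440,300,3)"
```

```text
t 3.23 pos [ 568.5 -184.1  139.3] yaw -81.8 w 17.1 F [ 0.1  0.4 -0.6]
(519.2, -57.2, 140, -81.74) -> [-0.0008, -0.1326, 0.0306] [-0.0, 0.001, -0.002] dist 136.0
(519.2, -57.2, 66, -81.74) -> [0.0732, -0.1328, 0.0305] [-0.0, 0.001, -0.002] dist 155.0
```

View pics/s1c.png

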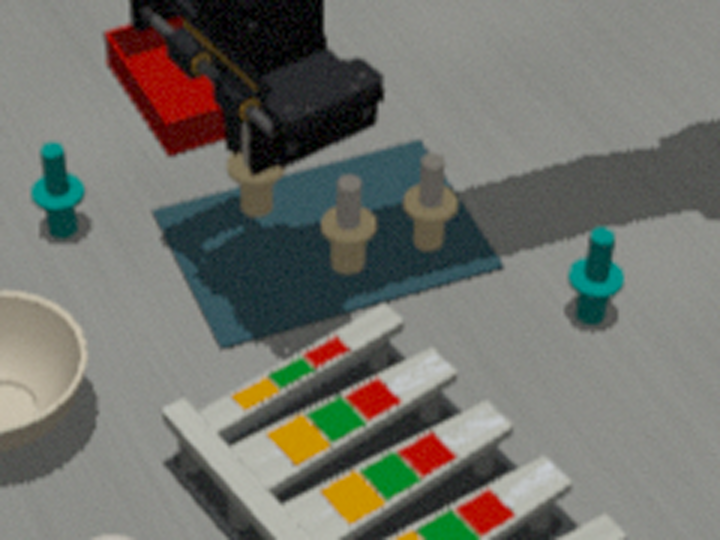

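Emit:
step_arm(
  commands=[0,-0.055,0.013,0,0,0,0,-0.11,0.0255,0,0,0,0,-0.1328,0.0306,0,0,-0.002,0,-0.1328,0.0306,0,0,-0.002,0,-0.1328,0.0306,0,0,-0.002,0,-0.1328,0.0306,0,0,-0.002],
)

```text
time_s: 4.03
position: [520.2, -58.8, 139.4]
tool_rot: [2.148, 0.152, -2.148]
force: [-0.9, 0.4, -0.3]
width: 0.2
```

```bash
python3 -c "
from h import *
plan((519.2,-57.2,72,-81.74))"
```

```text
t 4.03 pos [520.2 -58.8 139.4] yaw -81.9 w 17.4 F [-0.9  0.4 -0.3]
(519.2, -57.2, 72, -81.74) -> [0.0674, -0.0017, 0.0007] [-0.003, 0.0, -0.0] dist 67.0
```

Emit:
step_arm(
  commands=[0.03,-0.0017,0.0007,-0.003,0,0,0.05,-0.0017,0.0007,-0.003,0,0,0.0675,-0.0017,0.0007,-0.003,0,0,0.0675,-0.0017,0.0007,-0.003,0,0,0.0675,-0.0017,0.0007,-0.003,0,0,0.0675,-0.0017,0.0007,-0.003,0,0],
)

```text
time_s: 4.78
position: [519.8, -55.8, 73.1]
tool_rot: [2.147, 0.157, -2.143]
force: [-0.3, 0.5, -1.0]
width: 0.197
```

```bash
python3 -c "
from h import *
im=snap('scene','s2');crop(im,'s2c',240,200,440,350,4)
plan((596.4-24,-46-3.5,66.5,-81.74));print(viewer.camera_info)"
```

```text
t 4.83 pos [519.6 -55.8  73.1] yaw -81.6 w 16.8 F [ 0.3 -0.2 -1.1]
(572.4, -49.5, 66.5, -81.74) -> [0.0067, 0.0015, -0.0531] [0.002, -0.002, -0.0] dist 54.0
<function make.<locals>.<lambda> at 0x7f7395205260>
```

View pics/s2c.png

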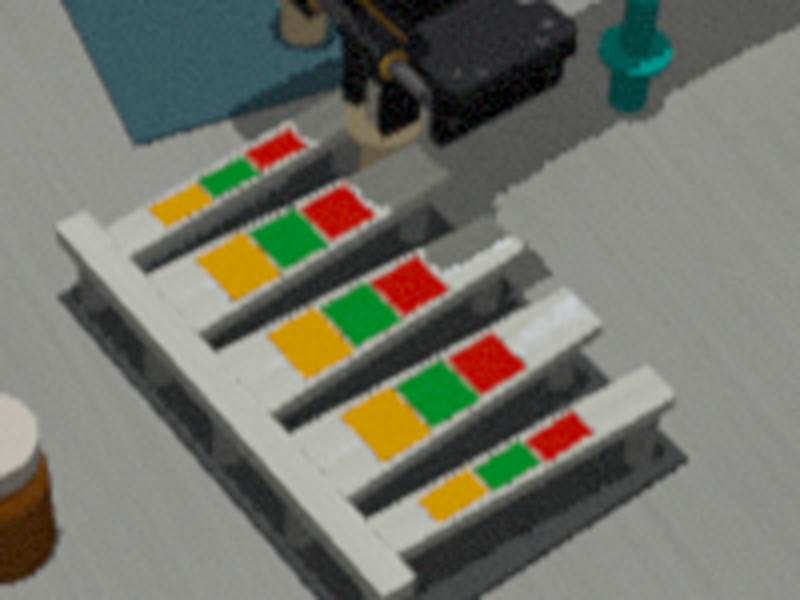

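Emit:
step_arm(
  commands=[0.004,0.0013,0,0.002,0,0,0.007,0.0013,0,0.002,0,0,0.007,0.0013,0,0.002,0,0,0.007,0.0013,0,0.002,0,0],
)

```text
time_s: 5.32
position: [519.3, -57.0, 65.4]
tool_rot: [2.146, 0.155, -2.146]
force: [0.3, -1.0, 2.2]
width: 0.198
```

```bash
cat >> h.py <<'E'
G=np.array([583.88,40.07,.1441]); LY=(-87,-29,29,87)
def lane(i,xg=None):
    s=arm.get_state(); p=np.array(s['position']); c,n=np.cos(G[2]),np.sin(G[2]); d=p[:2]-G[:2]; F=s['force']
    print('lane',i,'gx %.1f gy_off %.1f z %.1f'%(c*d[0]+n*d[1],-n*d[0]+c*d[1]-LY[i],p[2]),'Fx %.1f Fy %.1f Fz %.1f'%(c*F[0]+n*F[1],-n*F[0]+c*F[1],F[2]),'w %.1f'%(s['width']*87),'t %.1f'%s['time_s'])
E
python3 -c "
from h import *
lane(0)"
```

```text
lane 0 gx -77.9 gy_off 0.2 z 65.4 Fx 0.2 Fy -1.1 Fz 2.2 w 17.2 t 5.3
```

Emit:
step_arm(
  commands=[-0.0004,0,-0.004,0,0,0,-0.0004,0,-0.008,0,0,0,-0.0004,0,-0.012,0,0,0,-0.0004,0,-0.016,0,0,0,-0.0004,0,-0.02,0,0,0,-0.0004,0,-0.024,0,0,0,-0.0004,0,-0.028,0,0,0,-0.0004,0,-0.032,0,0,0,-0.0004,0,-0.036,0,0,0,-0.0004,0,-0.04,0,0,0,-0.0004,0,-0.04,0,0,0],
)

```text
time_s: 6.7
position: [559.2, -51.0, 65.7]
tool_rot: [2.147, 0.156, -2.146]
force: [-0.0, 0.3, 0.2]
width: 0.195
```

```bash
python3 -c "
from h import *
lane(0)"
```

```text
lane 0 gx -37.5 gy_off 0.5 z 65.7 Fx 0.0 Fy 0.3 Fz 0.2 w 16.9 t 6.7
```

Emit:
step_arm(
  commands=[0,0.0004,-0.002,0,0,0,0,0.0004,-0.004,0,0,0,0,0.0004,-0.006,0,0,0,0,0.0004,-0.008,0,0,0,0,0.0004,-0.008,0,0,0],
)

```text
time_s: 7.32
position: [567.0, -50.2, 65.7]
tool_rot: [2.147, 0.156, -2.146]
force: [0.9, -0.4, -0.4]
width: 0.197
```

```bash
python3 -c "
from h import *
lane(0)"
```

```text
lane 0 gx -29.7 gy_off 0.1 z 65.7 Fx 0.8 Fy -0.5 Fz -0.4 w 17.1 t 7.3
```

Emit:
step_arm(
  commands=[0,0,-0.002,0,0,0,0,0,-0.004,0,0,0,0,0,-0.006,0,0,0,0,0,-0.006,0,0,0],
)

```text
time_s: 7.82
position: [572.8, -49.2, 65.6]
tool_rot: [2.147, 0.156, -2.146]
force: [-0.4, 0.3, -1.3]
width: 0.196
```

```bash
python3 -c "
from h import *
lane(0)"
```

```text
lane 0 gx -23.7 gy_off 0.2 z 65.6 Fx -0.4 Fy 0.4 Fz -1.3 w 17.0 t 7.8
```

Emit:
step_arm(
  commands=[0,0,-0.0025,0,0,0,0,0,-0.005,0,0,0,0,0,-0.0075,0,0,0,0,0,-0.01,0,0,0,0,0,-0.0125,0,0,0,0,0,-0.015,0,0,0,0,0,-0.0175,0,0,0,0,0,-0.0175,0,0,0],
)

```text
time_s: 8.82
position: [589.1, -46.1, 65.5]
tool_rot: [2.144, 0.157, -2.149]
force: [-5.4, 2.8, 1.7]
width: 0.196
```

```bash
python3 -c "
from h import *
lane(0)"
```

```text
lane 0 gx -7.2 gy_off 1.0 z 65.5 Fx -5.0 Fy 3.6 Fz 1.7 w 17.0 t 8.8
```

Emit:
step_arm(
  commands=[0,-0.001,0.002,0,0,0,0,-0.0018,0.002,0,0,0,0,-0.0018,0,0,0,0,0,-0.0018,-0.002,0,0,0,0,-0.0018,-0.003,0,0,0,0,-0.0018,-0.003,0,0,0],
)

```text
time_s: 9.57
position: [593.2, -45.0, 65.8]
tool_rot: [2.147, 0.155, -2.145]
force: [-1.0, 0.7, -0.6]
width: 0.199
```

```bash
python3 -c "
from h import *
lane(0)"
```

```text
lane 0 gx -3.0 gy_off 1.5 z 65.8 Fx -0.9 Fy 0.8 Fz -0.6 w 17.3 t 9.6
```

Emit:
step_arm(
  commands=[0,-0.0003,-0.001,0,0,0,0,-0.0003,-0.002,0,0,0,0,-0.0003,-0.003,0,0,0,0,-0.0003,-0.004,0,0,0,0,-0.0003,-0.004,0,0,0],
)

```text
time_s: 10.2
position: [596.7, -44.0, 65.7]
tool_rot: [2.146, 0.155, -2.146]
force: [0.3, -0.3, -0.8]
width: 0.198
```

```bash
python3 -c "
from h import *
lane(0)"
```

```text
lane 0 gx 0.6 gy_off 1.9 z 65.7 Fx 0.3 Fy -0.3 Fz -0.8 w 17.2 t 10.2
```

Emit:
step_arm(
  commands=[0,0,-0.0015,0,0,0,0,0,-0.003,0,0,0,0,0,-0.0045,0,0,0,0,0,-0.006,0,0,0,0,0,-0.006,0,0,0],
)

```text
time_s: 10.82
position: [601.1, -43.5, 65.5]
tool_rot: [2.142, 0.155, -2.15]
force: [-4.4, -1.4, 2.8]
width: 0.197
```

```bash
python3 -c "
from h import *
lane(0)"
```

```text
lane 0 gx 5.0 gy_off 1.8 z 65.5 Fx -4.5 Fy -0.7 Fz 2.8 w 17.2 t 10.8
```

Emit:
step_arm(
  commands=[0,0,0,0,0,0,0,0,0,0,0,0,0,0,0,0,0,0],
  claw=155,
)

```text
time_s: 11.2
position: [603.3, -42.5, 65.9]
tool_rot: [2.148, 0.156, -2.145]
force: [0.6, 0.0, 0.1]
width: 0.375
```

Emit:
step_arm(
  commands=[-0.05,0,0,0,0,0,-0.1,0,0,0,0,0,-0.1,0,0,0,0,0],
  claw=110,
)

```text
time_s: 11.58
position: [606.1, -42.6, 170.5]
tool_rot: [2.157, 0.155, -2.135]
force: [-0.4, -0.1, -0.5]
width: 0.556
```

```bash
sed -i 's/583.88,40.07/583.64,41.75/' h.py; python3 -c "
from h import *
lane(0)
plan((493.5,-186.2,140,-90),(493.5,-186.2,50,-90))"
```

```text
lane 0 gx 10.1 gy_off 0.3 z 170.5 Fx -0.4 Fy -0.1 Fz -0.5 w 48.4 t 11.6
t 11.57 pos [606.1 -42.6 170.5] yaw -81.7 w 48.4 F [-0.4 -0.1 -0.5]
(493.5, -186.2, 140, -90) -> [0.0293, 0.1258, 0.1324] [0.145, -0.01, -0.001] dist 185.0
(493.5, -186.2, 50, -90) -> [0.1193, 0.1257, 0.1334] [0.145, -0.01, -0.001] dist 219.0
```

Emit:
step_arm(
  commands=[0.029,0.1247,0.1324,0,-0.01,0,0.029,0.1247,0.1324,0,-0.01,0,0.029,0.1247,0.1324,0,-0.01,0,0.029,0.1247,0.1324,0,-0.01,0,0.029,0.1247,0.1324,0,-0.01,0,0.029,0.1247,0.1324,0,-0.01,0],
)

```text
time_s: 12.32
position: [490.7, -183.9, 136.6]
tool_rot: [2.135, 0.158, -2.154]
force: [0.1, -0.2, -0.7]
width: 0.573
```

```bash
python3 -c "
from h import *
plan((493.5,-185.2,50,-81.74))"
```

```text
t 12.32 pos [ 490.7 -183.9  136.6] yaw -81.5 w 49.8 F [ 0.1 -0.2 -0.7]
(493.5, -185.2, 50, -81.74) -> [0.0866, 0.0017, -0.0034] [0.003, 0.009, 0.0] dist 87.0
```

Emit:
step_arm(
  commands=[0.045,0.0015,-0.002,0.003,0.008,0,0.0866,0.0015,-0.002,0.003,0.008,0,0.0866,0.0015,-0.002,0.003,0.008,0,0.0866,0.0015,-0.002,0.003,0.008,0,0.0866,0.0015,-0.002,0.003,0.008,0],
)

```text
time_s: 12.95
position: [492.6, -186.9, 51.8]
tool_rot: [2.149, 0.152, -2.145]
force: [0.1, -0.4, -0.5]
width: 0.569
```

Emit:
step_arm(
  commands=[0,0,0,0,0,0,0,0,0,0,0,0,0,0,0,0,0,0,0,0,0,0,0,0],
  claw=255,
)

```text
time_s: 13.45
position: [490.9, -186.9, 50.1]
tool_rot: [2.146, 0.152, -2.15]
force: [-1.0, 0.1, 0.7]
width: 0.2
```

Emit:
step_arm(
  commands=[-0.05,0,0,0,0,0,-0.09,0,0,0,0,0,-0.09,0,0,0,0,0,-0.09,0,0,0,0,0],
)

```text
time_s: 13.95
position: [490.3, -186.6, 139.4]
tool_rot: [2.145, 0.153, -2.151]
force: [-0.5, -0.9, -1.0]
width: 0.197
```

```bash
python3 -c "
from h import *
a=off(G,-78,LY[1]);print(a)
plan((493.5,-185.2,140,-81.74),(*a,140,-81.74))"
```

```text
[510.6128799    1.84962745]
t 13.95 pos [ 490.3 -186.6  139.4] yaw -81.9 w 17.1 F [-0.5 -0.9 -1. ]
(493.5, -185.2, 140, -81.74) -> [-0.0006, -0.001, -0.0033] [-0.002, 0.003, 0.0] dist 4.0
(np.float64(510.6128798971314), np.float64(1.8496274518494857), 140, -81.74) -> [-0.0006, -0.1837, -0.0467] [-0.002, 0.003, 0.0] dist 190.0
```

Emit:
step_arm(
  commands=[0,-0.06,-0.0155,0,0.003,0,0,-0.12,-0.031,0,0.003,0,0,-0.1837,-0.0447,0,0.003,0,0,-0.1837,-0.0447,0,0.003,0,0,-0.1837,-0.0447,0,0.003,0,0,-0.1837,-0.0447,0,0.003,0,0,-0.1837,-0.0447,0,0.003,0],
)

```text
time_s: 14.82
position: [509.2, -0.2, 139.6]
tool_rot: [2.15, 0.149, -2.149]
force: [1.1, 1.3, -0.9]
width: 0.195
```

```bash
python3 -c "
from h import *
a=off(G,-80,LY[1]);lane(1)
plan((*a,66,-81.74))"
```

```text
lane 1 gx -79.7 gy_off -1.9 z 139.6 Fx 1.3 Fy 1.1 Fz -0.9 w 17.0 t 14.8
t 14.82 pos [ 5.092e+02 -2.000e-01  1.396e+02] yaw -82.0 w 17.0 F [ 1.1  1.3 -0.9]
(np.float64(508.63360880054796), np.float64(1.5624238198574147), 66, -81.74) -> [0.0736, -0.0019, 0.0003] [-0.005, -0.0, -0.0] dist 74.0
```

Emit:
step_arm(
  commands=[0.03,-0.0019,0.0003,-0.004,0,0,0.05,-0.0019,0.0003,-0.004,0,0,0.068,-0.0019,0.0003,-0.004,0,0,0.0736,-0.0019,0.0003,-0.004,0,0,0.0736,-0.0019,0.0003,-0.004,0,0,0.0736,-0.0019,0.0003,-0.004,0,0],
)

```text
time_s: 15.58
position: [509.5, 3.1, 67.1]
tool_rot: [2.149, 0.156, -2.143]
force: [0.5, 0.1, -0.4]
width: 0.2
```

```bash
python3 -c "
from h import *
lane(1)"
```

```text
lane 1 gx -79.0 gy_off 1.4 z 67.1 Fx 0.5 Fy -0.0 Fz -0.4 w 17.4 t 15.6
```

Emit:
step_arm(
  commands=[0.001,0.0012,0,0,0,0,0.0013,0.0012,-0.004,0,0,0,0.0013,0.0012,-0.008,0,0,0,0.0013,0.0012,-0.012,0,0,0,0.0013,0.0012,-0.016,0,0,0,0.0013,0.0012,-0.02,0,0,0,0.0013,0.0012,-0.024,0,0,0,0.0013,0.0012,-0.028,0,0,0,0.0013,0.0012,-0.032,0,0,0,0.0013,0.0012,-0.036,0,0,0,0.0013,0.0012,-0.04,0,0,0,0.0013,0.0012,-0.04,0,0,0],
)

```text
time_s: 17.08
position: [549.4, 7.8, 65.2]
tool_rot: [2.148, 0.157, -2.143]
force: [1.2, -0.9, 0.5]
width: 0.196
```

```bash
python3 -c "
from h import *
lane(1)"
```

```text
lane 1 gx -38.8 gy_off 0.3 z 65.2 Fx 1.1 Fy -1.0 Fz 0.5 w 17.1 t 17.1
```

Now fine steps around the red wedge point.

Emit:
step_arm(
  commands=[0,0.0002,-0.002,0,0,0,0,0.0002,-0.004,0,0,0,0,0.0002,-0.006,0,0,0,0,0.0002,-0.007,0,0,0,0,0.0002,-0.007,0,0,0],
)

```text
time_s: 17.7
position: [555.6, 8.4, 65.1]
tool_rot: [2.147, 0.156, -2.145]
force: [-2.8, -0.7, 2.0]
width: 0.197
```

```bash
python3 -c "
from h import *
lane(1)"
```

```text
lane 1 gx -32.6 gy_off 0.0 z 65.1 Fx -2.8 Fy -0.3 Fz 2.0 w 17.1 t 17.7
```

Emit:
step_arm(
  commands=[0,0,-0.001,0,0,0,0,0,-0.002,0,0,0,0,0,-0.003,0,0,0,0,0,-0.003,0,0,0],
)

```text
time_s: 18.2
position: [558.0, 8.7, 65.1]
tool_rot: [2.145, 0.156, -2.146]
force: [-4.8, -2.5, 5.0]
width: 0.197
```

```bash
python3 -c "
from h import *
lane(1)"
```

```text
lane 1 gx -30.2 gy_off -0.0 z 65.1 Fx -5.1 Fy -1.8 Fz 5.0 w 17.2 t 18.2
```

Emit:
step_arm(
  commands=[-0.0005,0.0006,0,0,0,0,-0.0005,0.0006,-0.0005,0,0,0,-0.0005,0.0006,-0.0005,0,0,0],
)

```text
time_s: 18.58
position: [558.5, 8.7, 65.2]
tool_rot: [2.145, 0.157, -2.146]
force: [-3.1, -1.0, -0.1]
width: 0.202
```

```bash
python3 -c "
from h import *
lane(1)"
```

```text
lane 1 gx -29.6 gy_off -0.1 z 65.2 Fx -3.2 Fy -0.5 Fz -0.1 w 17.6 t 18.6
```

Emit:
step_arm(
  commands=[0,0,0,0,0,0,0,0,0,0,0,0,0,0,0,0,0,0],
  claw=155,
)

```text
time_s: 18.95
position: [560.2, 9.0, 66.0]
tool_rot: [2.149, 0.157, -2.142]
force: [0.1, -0.2, 0.3]
width: 0.378
```

Emit:
step_arm(
  commands=[-0.05,0,0,0,0,0,-0.1,0,0,0,0,0,-0.1,0,0,0,0,0,-0.1,0,0,0,0,0],
  claw=110,
)

```text
time_s: 19.45
position: [558.9, 8.5, 165.5]
tool_rot: [2.147, 0.157, -2.144]
force: [0.1, -0.2, -0.7]
width: 0.563
```

```bash
python3 -c "
from h import *
plan((429,-180.5,140,-81.74))"
```

```text
t 19.45 pos [558.9   8.5 165.5] yaw -81.6 w 49.0 F [ 0.1 -0.2 -0.7]
(429, -180.5, 140, -81.74) -> [0.0253, 0.1682, 0.156] [0.002, -0.001, -0.0] dist 231.0
```

Emit:
step_arm(
  commands=[0.025,0.1682,0.156,0,0,0,0.025,0.1682,0.156,0,0,0,0.025,0.1682,0.156,0,0,0,0.025,0.1682,0.156,0,0,0,0.025,0.1682,0.156,0,0,0,0.025,0.1682,0.156,0,0,0,0.025,0.1682,0.156,0,0,0],
)

```text
time_s: 20.32
position: [429.9, -179.1, 140.1]
tool_rot: [2.146, 0.16, -2.143]
force: [-0.7, 0.2, 0.2]
width: 0.565
```

```bash
python3 -c "
from h import *
plan((429,-180.5,50,-81.74))"
```

```text
t 20.32 pos [ 429.9 -179.1  140.1] yaw -81.5 w 49.1 F [-0.7  0.2  0.2]
(429, -180.5, 50, -81.74) -> [0.0901, 0.0013, 0.0012] [0.004, -0.001, 0.001] dist 90.0
```

Emit:
step_arm(
  commands=[0.045,0.001,0.0006,0.003,0,0,0.09,0.001,0.0006,0.003,0,0,0.09,0.001,0.0006,0.003,0,0,0.09,0.001,0.0006,0.003,0,0,0.09,0.001,0.0006,0.003,0,0],
)

```text
time_s: 20.95
position: [430.4, -181.8, 52.2]
tool_rot: [2.151, 0.152, -2.141]
force: [0.2, -0.1, 0.9]
width: 0.566
```

Emit:
step_arm(
  commands=[0,0,0,0,0,0,0,0,0,0,0,0,0,0,0,0,0,0,0,0,0,0,0,0],
  claw=255,
)

```text
time_s: 21.45
position: [428.8, -181.6, 50.5]
tool_rot: [2.149, 0.153, -2.146]
force: [0.1, -0.4, -0.4]
width: 0.202
```

Emit:
step_arm(
  commands=[-0.05,0,0,0,0,0,-0.09,0,0,0,0,0,-0.09,0,0,0,0,0,-0.09,0,0,0,0,0],
)

```text
time_s: 21.95
position: [428.0, -181.4, 139.9]
tool_rot: [2.148, 0.154, -2.148]
force: [-1.2, 0.7, -0.3]
width: 0.195
```

```bash
python3 -c "
from h import *
a=off(G,-79,LY[2]);print(a)
plan((*a,140,-81.74))"
```

```text
[501.29433902  59.10488744]
t 21.95 pos [ 428.  -181.4  139.9] yaw -81.8 w 17.0 F [-1.2  0.7 -0.3]
(np.float64(501.2943390210695), np.float64(59.10488743677284), 140, -81.74) -> [-0.0, -0.2276, -0.1068] [-0.001, -0.0, 0.0] dist 251.0
```

Emit:
step_arm(
  commands=[0,-0.056,-0.026,0,0,0,0,-0.112,-0.052,0,0,0,0,-0.168,-0.079,0,0,0,0,-0.22,-0.1035,0,0,0,0,-0.2276,-0.1068,0,0,0,0,-0.2276,-0.1068,0,0,0,0,-0.2276,-0.1068,0,0,0,0,-0.2276,-0.1068,0,0,0],
)

```text
time_s: 22.95
position: [501.7, 57.1, 140.3]
tool_rot: [2.149, 0.15, -2.148]
force: [0.7, -0.0, -0.3]
width: 0.199
```

```bash
python3 -c "
from h import *
a=off(G,-79,LY[2]);lane(2)
plan((*a,66,-81.74))"
```

```text
lane 2 gx -78.9 gy_off -2.0 z 140.3 Fx 0.7 Fy -0.1 Fz -0.3 w 17.3 t 22.9
t 22.95 pos [501.7  57.1 140.3] yaw -82.0 w 17.3 F [ 0.7 -0.  -0.3]
(np.float64(501.2943390210695), np.float64(59.10488743677284), 66, -81.74) -> [0.0743, -0.0021, 0.0001] [-0.004, -0.0, -0.001] dist 74.0
```

Emit:
step_arm(
  commands=[0.03,-0.0008,0,-0.002,0,0,0.05,-0.0008,0,-0.002,0,0,0.068,-0.0008,0,-0.002,0,0,0.0745,-0.0008,0,-0.002,0,0,0.0745,-0.0008,0,-0.002,0,0,0.0745,-0.0008,0,-0.002,0,0,0.0745,-0.0008,0,-0.002,0,0],
)

```text
time_s: 23.82
position: [502.3, 59.6, 66.5]
tool_rot: [2.149, 0.155, -2.144]
force: [0.9, -0.1, 0.1]
width: 0.198
```

```bash
python3 -c "
from h import *
lane(2)"
```

```text
lane 2 gx -77.9 gy_off 0.4 z 66.5 Fx 0.9 Fy -0.2 Fz 0.1 w 17.2 t 23.8
```

Emit:
step_arm(
  commands=[0.0005,0.0004,-0.004,0,0,0,0.0008,0.0004,-0.008,0,0,0,0.0008,0.0004,-0.012,0,0,0,0.0008,0.0004,-0.016,0,0,0,0.0008,0.0004,-0.02,0,0,0,0.0008,0.0004,-0.024,0,0,0,0.0008,0.0004,-0.028,0,0,0,0.0008,0.0004,-0.032,0,0,0,0.0008,0.0004,-0.036,0,0,0,0.0008,0.0004,-0.04,0,0,0,0.0008,0.0004,-0.043,0,0,0,0.0008,0.0004,-0.046,0,0,0,0.0008,0.0004,-0.046,0,0,0],
)

```text
time_s: 25.45
position: [548.3, 66.1, 65.4]
tool_rot: [2.149, 0.156, -2.144]
force: [-1.4, 0.3, 2.8]
width: 0.197
```

```bash
python3 -c "
from h import *
lane(2)"
```

```text
lane 2 gx -31.5 gy_off 0.2 z 65.4 Fx -1.4 Fy 0.5 Fz 2.8 w 17.1 t 25.4
```

Emit:
step_arm(
  commands=[0,0,-0.002,0,0,0,0,0,-0.004,0,0,0,0,0,-0.005,0,0,0,0,0,-0.005,0,0,0],
)

```text
time_s: 25.95
position: [552.4, 66.8, 65.3]
tool_rot: [2.147, 0.156, -2.145]
force: [-2.3, 0.9, 4.9]
width: 0.196
```

```bash
python3 -c "
from h import *
lane(2)"
```

```text
lane 2 gx -27.3 gy_off 0.3 z 65.3 Fx -2.2 Fy 1.2 Fz 4.9 w 17.1 t 25.9
```

Emit:
step_arm(
  commands=[-0.0007,-0.0002,-0.001,0,0,0,-0.0007,-0.0002,-0.002,0,0,0,-0.0007,-0.0002,-0.003,0,0,0,-0.0007,-0.0002,-0.003,0,0,0],
)

```text
time_s: 26.45
position: [555.7, 67.3, 65.9]
tool_rot: [2.148, 0.156, -2.145]
force: [-0.8, 1.3, -0.5]
width: 0.202
```

```bash
python3 -c "
from h import *
lane(2)"
```

```text
lane 2 gx -24.0 gy_off 0.2 z 65.9 Fx -0.6 Fy 1.4 Fz -0.5 w 17.5 t 26.4
```

Emit:
step_arm(
  commands=[0,-0.0004,-0.002,0,0,0,0,-0.0004,-0.004,0,0,0,0,-0.0004,-0.006,0,0,0,0,-0.0004,-0.008,0,0,0,0,-0.0004,-0.01,0,0,0,0,-0.0004,-0.012,0,0,0,0,-0.0004,-0.014,0,0,0,0,-0.0004,-0.016,0,0,0,0,-0.0004,-0.016,0,0,0],
)

```text
time_s: 27.58
position: [571.3, 69.6, 65.9]
tool_rot: [2.147, 0.155, -2.145]
force: [-0.4, -2.7, -1.1]
width: 0.197
```

```bash
python3 -c "
from h import *
lane(2)"
```

```text
lane 2 gx -8.2 gy_off 0.4 z 65.9 Fx -0.8 Fy -2.6 Fz -1.1 w 17.1 t 27.6
```

Emit:
step_arm(
  commands=[0,0,-0.0015,0,0,0,0,0,-0.003,0,0,0,0,0,-0.0045,0,0,0,0,0,-0.006,0,0,0,0,0,-0.006,0,0,0],
)

```text
time_s: 28.2
position: [577.0, 70.3, 65.9]
tool_rot: [2.147, 0.155, -2.146]
force: [-2.1, -4.6, -0.9]
width: 0.198
```

```bash
python3 -c "
from h import *
lane(2)"
```

```text
lane 2 gx -2.5 gy_off 0.2 z 65.9 Fx -2.7 Fy -4.3 Fz -0.9 w 17.2 t 28.2
```

Emit:
step_arm(
  commands=[0,0.0008,0.001,0,0,0,0,0.001,0.001,0,0,0,0,0.001,0,0,0,0,0,0.001,-0.002,0,0,0,0,0.001,-0.003,0,0,0,0,0.001,-0.003,0,0,0],
)

```text
time_s: 28.95
position: [580.6, 70.6, 66.2]
tool_rot: [2.148, 0.156, -2.144]
force: [-1.1, -2.6, -0.2]
width: 0.199
```

```bash
python3 -c "
from h import *
lane(2)"
```

```text
lane 2 gx 1.1 gy_off -0.0 z 66.2 Fx -1.5 Fy -2.4 Fz -0.2 w 17.3 t 28.9
```

Emit:
step_arm(
  commands=[0,0,-0.001,0,0,0,0,0,-0.002,0,0,0,0,0,-0.003,0,0,0,0,0,-0.003,0,0,0],
)

```text
time_s: 29.45
position: [582.7, 70.8, 65.9]
tool_rot: [2.146, 0.156, -2.146]
force: [-4.2, -2.1, 0.7]
width: 0.199
```

```bash
python3 -c "
from h import *
lane(2)"
```

```text
lane 2 gx 3.2 gy_off -0.1 z 65.9 Fx -4.5 Fy -1.5 Fz 0.7 w 17.3 t 29.4
```

Emit:
step_arm(
  commands=[0,0.0007,0,0,0,0,0,0.0007,-0.001,0,0,0,0,0.0007,-0.001,0,0,0,0,0.0007,-0.001,0,0,0],
)

```text
time_s: 29.95
position: [583.4, 70.8, 65.8]
tool_rot: [2.146, 0.157, -2.147]
force: [-4.7, -0.7, 1.0]
width: 0.193
```

```bash
python3 -c "
from h import *
lane(2)"
```

```text
lane 2 gx 4.0 gy_off -0.2 z 65.8 Fx -4.7 Fy 0.0 Fz 1.0 w 16.8 t 29.9
```

Emit:
step_arm(
  commands=[0,0,0,0,0,0,0,0,0,0,0,0,0,0,0,0,0,0],
  claw=155,
)

```text
time_s: 30.32
position: [585.5, 70.5, 66.5]
tool_rot: [2.15, 0.156, -2.143]
force: [0.4, -0.4, -0.3]
width: 0.374
```

Emit:
step_arm(
  commands=[-0.05,0,0,0,0,0,-0.1,0,0,0,0,0,-0.12,0,0.06,0,0,0,-0.12,0.05,0.1,0,0,0,-0.12,0.1,0.11,0,0,0,-0.12,0.15,0.11,0,0,0,-0.12,0.2,0.11,0,0,0,-0.12,0.25,0.11,0,0,0,-0.12,0.25,0.11,0,0,0],
  claw=120,
)

```text
time_s: 31.45
position: [511.5, -198.2, 186.0]
tool_rot: [2.152, 0.145, -2.147]
force: [0.2, 1.4, -0.5]
width: 0.527
```

```bash
python3 -c "
from h import *
plan()
im=snap('top','t1');crop(im,'t1c',140,180,340,320,4)"
```

```text
t 31.45 pos [ 511.5 -198.2  186. ] yaw -82.2 w 45.9 F [ 0.2  1.4 -0.5]
```

View pics/t1c.png

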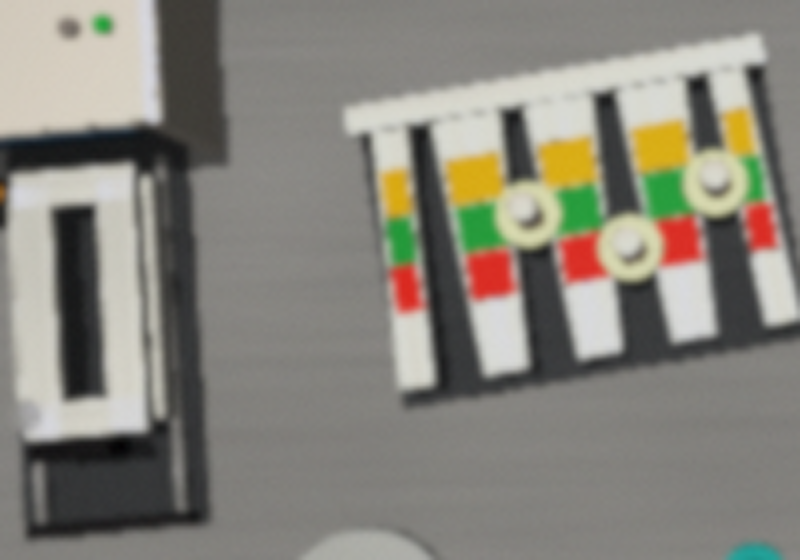

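```bash
python3 -c "
from h import *
U=lambda x,y:(140+(x+.5)/4-.5,180+(y+.5)/4-.5)
for n,a in dict(rt=(94,206),rb=(104,397),rm=(99,301),lt=(53,207),lb=(63,398),frontL=(28,441),frontR=(150,430)).items(): print(n,ray('top',*U(*a),55).round(1))
for a in((715,183),(630,247),(529,213)): print('plug',ray('top',*U(*a),59).round(1))
plan((584,70.6,150,-81.74))"
```

```text
rt [595.5 337.1  55. ]
rb [478.5 330.1  55. ]
rm [537.  333.6  55. ]
lt [595.6 362.4  55. ]
lb [478.5 355.2  55. ]
frontL [453.1 376.2  55. ]
frontR [457.8 302.   55. ]
plug [599.  -44.9  59. ]
plug [561.1   8.   59. ]
plug [583.6  69.2  59. ]
t 31.5 pos [ 511.6 -195.   186. ] yaw -81.9 w 46.2 F [-0.4  0.7 -0. ]
(584, 70.6, 150, -81.74) -> [0.036, -0.2529, -0.1089] [-0.003, -0.002, -0.001] dist 278.0
```

Emit:
step_arm(
  commands=[0.036,-0.2529,-0.1089,-0.003,-0.002,0,0.036,-0.2529,-0.1089,-0.003,-0.002,0,0.036,-0.2529,-0.1089,-0.003,-0.002,0,0.036,-0.2529,-0.1089,-0.003,-0.002,0,0.036,-0.2529,-0.1089,-0.003,-0.002,0,0.036,-0.2529,-0.1089,-0.003,-0.002,0,0.036,-0.2529,-0.1089,-0.003,-0.002,0,0.036,-0.2529,-0.1089,-0.003,-0.002,0],
  claw=130,
)

```text
time_s: 32.5
position: [582.6, 71.1, 150.3]
tool_rot: [2.145, 0.155, -2.146]
force: [1.1, -0.7, 0.1]
width: 0.489
```

```bash
python3 -c "
from h import *
plan((583.8,70.6,66,-81.74))"
```

```text
t 32.5 pos [582.6  71.1 150.3] yaw -81.7 w 42.5 F [ 1.1 -0.7  0.1]
(583.8, 70.6, 66, -81.74) -> [0.0843, 0.0006, -0.0012] [0.001, 0.001, -0.001] dist 84.0
```

Emit:
step_arm(
  commands=[0.045,0.0003,-0.001,0,0,0,0.0843,0.0003,-0.001,0,0,0,0.0843,0.0003,-0.001,0,0,0,0.0843,0.0003,-0.001,0,0,0],
)

```text
time_s: 33.0
position: [584.8, 72.3, 67.2]
tool_rot: [2.147, 0.158, -2.144]
force: [0.0, 0.2, 0.7]
width: 0.492
```

Emit:
step_arm(
  commands=[0,0,0,0,0,0,0,0,0,0,0,0,0,0,0,0,0,0,0,0,0,0,0,0],
  claw=255,
)

```text
time_s: 33.5
position: [584.3, 71.5, 66.4]
tool_rot: [2.144, 0.156, -2.144]
force: [0.5, -2.9, 4.0]
width: 0.196
```

Emit:
step_arm(
  commands=[0,0,0.004,0,0,0,0,0,0.008,0,0,0,0,0,0.014,0,0,0,-0.03,0,0.02,0,0,0,-0.07,0,0.02,0,0,0,-0.09,0,0.02,0,0,0,-0.09,0,0.02,0,0,0],
)

```text
time_s: 34.38
position: [563.7, 71.0, 156.6]
tool_rot: [2.145, 0.161, -2.144]
force: [0.1, -0.5, -0.6]
width: 0.197
```

```bash
python3 -c "
from h import *
plan((497.1,345.6,150,-86.6))"
```

```text
t 34.38 pos [563.7  71.  156.6] yaw -81.5 w 17.1 F [ 0.1 -0.5 -0.6]
(497.1, 345.6, 150, -86.6) -> [0.0069, -0.2814, 0.0252] [0.089, -0.0, 0.001] dist 283.0
```

Emit:
step_arm(
  commands=[0.004,-0.06,0.005,0.03,0,0,0.004,-0.12,0.011,0.06,0,0,0.004,-0.18,0.016,0.089,0,0,0.004,-0.24,0.021,0.089,0,0,0.004,-0.2814,0.0252,0.089,0,0,0.004,-0.2814,0.0252,0.089,0,0,0.004,-0.2814,0.0252,0.089,0,0,0.004,-0.2814,0.0252,0.089,0,0,0.004,-0.2814,0.0252,0.089,0,0],
)

```text
time_s: 35.5
position: [498.2, 343.0, 151.6]
tool_rot: [2.191, 0.061, -2.193]
force: [0.8, 0.4, -0.1]
width: 0.194
```

```bash
python3 -c "
from h import *
plan((497.1,345.6,105,-86.6),(497.1,345.6,68,-86.6))
im=snap('scene','s3');crop(im,'s3c',390,290,590,440,4)"
```

```text
t 35.5 pos [498.2 343.  151.6] yaw -86.8 w 16.9 F [ 0.8  0.4 -0.1]
(497.1, 345.6, 105, -86.6) -> [0.0466, -0.0027, 0.0009] [-0.003, 0.001, -0.001] dist 47.0
(497.1, 345.6, 68, -86.6) -> [0.0836, -0.0027, 0.0008] [-0.003, 0.001, -0.001] dist 84.0
```

View pics/s3c.png

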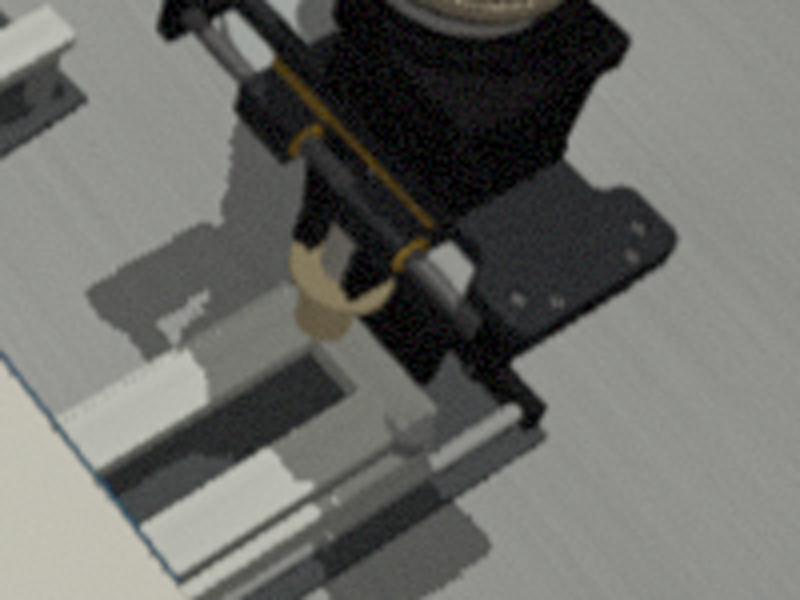

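Emit:
step_arm(
  commands=[0.03,-0.0015,0.0008,-0.002,0,0,0.05,-0.0015,0.0008,-0.002,0,0,0.065,-0.0015,0.0008,-0.002,0,0,0.08,-0.0015,0.0008,-0.002,0,0,0.0835,-0.0015,0.0008,-0.002,0,0,0.0835,-0.0015,0.0008,-0.002,0,0,0.0835,-0.0015,0.0008,-0.002,0,0],
)

```text
time_s: 36.42
position: [497.1, 346.3, 69.0]
tool_rot: [2.191, 0.067, -2.19]
force: [0.7, 0.0, 0.5]
width: 0.2
```

```bash
python3 -c "
from h import *
plan((497.1,345.6,66.7,-86.6))"
```

```text
t 36.42 pos [497.1 346.3  69. ] yaw -86.5 w 17.4 F [0.7 0.  0.5]
(497.1, 345.6, 66.7, -86.6) -> [0.0023, 0.0007, 0.0] [0.002, -0.0, 0.001] dist 2.0
```

Inside the slot without contact. I'll lower to the rails, check, and release.

Emit:
step_arm(
  commands=[0.001,0.0003,0,0,0,0,0.0022,0.0003,0,0,0,0,0.0022,0.0003,0,0,0,0],
)

```text
time_s: 36.8
position: [496.9, 345.6, 66.4]
tool_rot: [2.19, 0.067, -2.191]
force: [-0.7, -0.9, 0.2]
width: 0.195
```

Emit:
step_arm(
  commands=[0,0,0,0,0,0,0,0,0,0,0,0,0,0,0,0,0,0],
  claw=150,
)

```text
time_s: 37.17
position: [496.6, 345.6, 66.0]
tool_rot: [2.189, 0.066, -2.191]
force: [-0.4, 0.1, -0.6]
width: 0.388
```

Emit:
step_arm(
  commands=[-0.05,0,0,0,0,0,-0.1,0,0,0,0,0,-0.1,0,0,0,0,0,-0.1,0,0,0,0,0],
)

```text
time_s: 37.67
position: [496.4, 345.2, 165.7]
tool_rot: [2.189, 0.066, -2.192]
force: [-0.0, -0.0, -0.1]
width: 0.412
```

```bash
python3 -c "
from h import *
plan((600,-43.9,160,-81.74))"
```

```text
t 37.67 pos [496.4 345.2 165.7] yaw -86.5 w 35.8 F [-0.  -0.  -0.1]
(600, -43.9, 160, -81.74) -> [0.0059, 0.3946, -0.0798] [-0.083, 0.001, -0.001] dist 403.0
```

Emit:
step_arm(
  commands=[0,0.06,-0.012,-0.02,0,0,0,0.12,-0.024,-0.05,0,0,0,0.18,-0.036,-0.083,0,0,0,0.24,-0.048,-0.083,0,0,0,0.3,-0.06,-0.083,0,0,0,0.36,-0.073,-0.083,0,0,0,0.3946,-0.0798,-0.083,0,0,0,0.3946,-0.0798,-0.083,0,0,0,0.3946,-0.0798,-0.083,0,0,0,0.3946,-0.0798,-0.083,0,0],
  claw=130,
)

```text
time_s: 38.92
position: [599.9, -41.3, 165.5]
tool_rot: [2.143, 0.159, -2.148]
force: [-0.6, 1.0, -0.4]
width: 0.483
```

```bash
python3 -c "
from h import *
plan((600,-43.9,66,-81.74))"
```

```text
t 38.92 pos [599.9 -41.3 165.5] yaw -81.6 w 42.0 F [-0.6  1.  -0.4]
(600, -43.9, 66, -81.74) -> [0.0995, 0.0026, 0.0001] [0.003, 0.002, 0.001] dist 100.0
```

Emit:
step_arm(
  commands=[0.05,0.001,0,0.002,0.001,0,0.0995,0.001,0,0.002,0.001,0,0.0995,0.001,0,0.002,0.001,0,0.0995,0.001,0,0.002,0.001,0,0.0995,0.001,0,0.002,0.001,0],
)

```text
time_s: 39.55
position: [602.3, -44.0, 69.0]
tool_rot: [2.152, 0.153, -2.142]
force: [0.2, -0.2, 0.2]
width: 0.492
```

Emit:
step_arm(
  commands=[0,0,0,0,0,0,0,0,0,0,0,0,0,0,0,0,0,0,0,0,0,0,0,0],
  claw=255,
)

```text
time_s: 40.05
position: [600.4, -43.8, 66.9]
tool_rot: [2.148, 0.154, -2.148]
force: [-0.4, 1.6, 2.4]
width: 0.195
```

Emit:
step_arm(
  commands=[0,0,0.004,0,0,0,0,0,0.008,0,0,0,0,0,0.014,0,0,0,-0.03,0,0.02,0,0,0,-0.07,0,0.02,0,0,0,-0.09,0,0.02,0,0,0,-0.09,0,0.02,0,0,0],
)

```text
time_s: 40.92
position: [580.7, -48.1, 157.6]
tool_rot: [2.15, 0.15, -2.146]
force: [0.8, -0.5, -0.5]
width: 0.199
```

```bash
python3 -c "
from h import *
plan((542,348.3,165,-86.6))"
```

```text
t 40.92 pos [580.7 -48.1 157.6] yaw -81.9 w 17.3 F [ 0.8 -0.5 -0.5]
(542, 348.3, 165, -86.6) -> [-0.0079, -0.3979, -0.0174] [0.082, -0.002, -0.001] dist 398.0
```

Emit:
step_arm(
  commands=[-0.01,-0.06,-0.0026,0.02,0,0,-0.01,-0.12,-0.005,0.05,0,0,-0.01,-0.18,-0.008,0.082,0,0,-0.01,-0.24,-0.01,0.082,0,0,-0.01,-0.3,-0.013,0.082,0,0,-0.01,-0.36,-0.016,0.082,0,0,-0.01,-0.396,-0.0174,0.082,-0.001,0,-0.01,-0.396,-0.0174,0.082,-0.001,0,-0.01,-0.396,-0.0174,0.082,-0.001,0,-0.01,-0.396,-0.0174,0.082,-0.001,0],
)

```text
time_s: 42.18
position: [542.5, 344.7, 165.8]
tool_rot: [2.19, 0.06, -2.193]
force: [-1.0, 0.3, -0.2]
width: 0.198
```

```bash
python3 -c "
from h import *
plan((542,348.3,69.5,-86.6))"
```

```text
t 42.17 pos [542.5 344.7 165.8] yaw -86.7 w 17.2 F [-1.   0.3 -0.2]
(542, 348.3, 69.5, -86.6) -> [0.0963, -0.0038, 0.0001] [-0.003, 0.002, -0.002] dist 96.0
```

Emit:
step_arm(
  commands=[0.03,-0.0028,0,-0.002,0.001,-0.001,0.05,-0.0028,0,-0.002,0.001,-0.001,0.07,-0.0028,0,-0.002,0.001,-0.001,0.085,-0.0028,0,-0.002,0.001,-0.001,0.0955,-0.0028,0,-0.002,0.001,-0.001,0.0955,-0.0028,0,-0.002,0.001,-0.001,0.0955,-0.0028,0,-0.002,0.001,-0.001],
)

```text
time_s: 43.05
position: [542.1, 350.4, 71.7]
tool_rot: [2.192, 0.07, -2.189]
force: [-0.9, 0.3, 0.6]
width: 0.194
```

```bash
python3 -c "
from h import *
plan((542,348.3,67.2,-86.6))"
```

```text
t 43.05 pos [542.1 350.4  71.7] yaw -86.5 w 16.9 F [-0.9  0.3  0.6]
(542, 348.3, 67.2, -86.6) -> [0.0045, 0.0021, 0.0002] [0.002, -0.001, 0.002] dist 5.0
```

Emit:
step_arm(
  commands=[0.001,0.0013,0,0,0,0,0.003,0.0013,0,0,0,0,0.0042,0.0013,0,0,0,0,0.0042,0.0013,0,0,0,0],
)

```text
time_s: 43.55
position: [541.8, 348.7, 66.9]
tool_rot: [2.191, 0.069, -2.19]
force: [0.7, -0.3, -0.4]
width: 0.195
```

Emit:
step_arm(
  commands=[0,0,0,0,0,0,0,0,0,0,0,0,0,0,0,0,0,0],
  claw=150,
)

```text
time_s: 43.92
position: [541.7, 348.8, 66.9]
tool_rot: [2.191, 0.069, -2.19]
force: [-0.3, 0.5, 0.0]
width: 0.393
```

Emit:
step_arm(
  commands=[-0.05,0,0,0,0,0,-0.1,0,0,0,0,0,-0.1,0,0,0,0,0,-0.1,0,0,0,0,0],
)

```text
time_s: 44.42
position: [541.4, 348.2, 166.4]
tool_rot: [2.19, 0.068, -2.191]
force: [-0.4, -0.2, -0.7]
width: 0.41
```

```bash
python3 -c "
from h import *
plan((560,8.5,160,-81.74))"
```

```text
t 44.42 pos [541.4 348.2 166.4] yaw -86.5 w 35.7 F [-0.4 -0.2 -0.7]
(560, 8.5, 160, -81.74) -> [0.0063, 0.3402, 0.0024] [-0.082, 0.0, 0.0] dist 340.0
```

Emit:
step_arm(
  commands=[0,0.06,0.0005,-0.02,0,0,0,0.12,0.001,-0.05,0,0,0,0.18,0.0015,-0.082,0,0,0,0.24,0.002,-0.082,0,0,0,0.3,0.0024,-0.082,0,0,0,0.3402,0.0024,-0.082,0,0,0,0.3402,0.0024,-0.082,0,0,0,0.3402,0.0024,-0.082,0,0,0,0.3402,0.0024,-0.082,0,0],
  claw=130,
)

```text
time_s: 45.55
position: [559.9, 10.8, 166.0]
tool_rot: [2.145, 0.16, -2.147]
force: [0.1, 0.8, -0.5]
width: 0.489
```

```bash
python3 -c "
from h import *
plan((560,8.5,66.5,-81.74))
im=snap('top','t2');cv2.imwrite('pics/t2v.png',im)"
```

```text
t 45.55 pos [559.9  10.8 166. ] yaw -81.6 w 42.5 F [ 0.1  0.8 -0.5]
(560, 8.5, 66.5, -81.74) -> [0.0995, 0.0025, 0.0002] [0.003, 0.001, 0.002] dist 100.0
```

View pics/t2v.png

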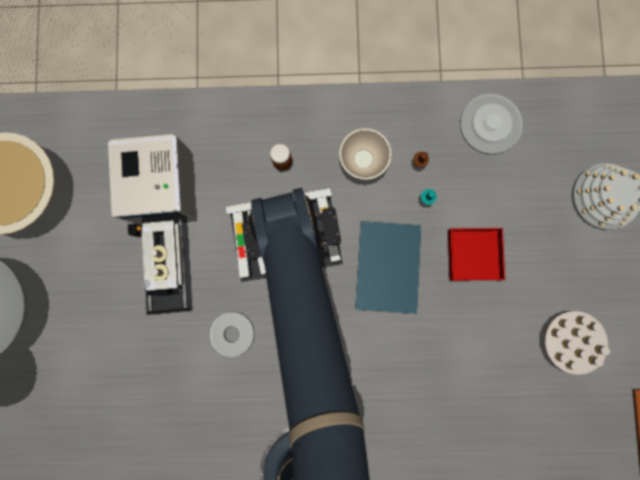

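Emit:
step_arm(
  commands=[0.05,0.001,0,0.002,0.001,0,0.0995,0.001,0,0.002,0.001,0,0.0995,0.001,0,0.002,0.001,0,0.0995,0.001,0,0.002,0.001,0,0.0995,0.001,0,0.002,0.001,0],
)

```text
time_s: 46.22
position: [562.2, 8.5, 69.3]
tool_rot: [2.154, 0.154, -2.142]
force: [0.4, -0.9, 0.3]
width: 0.487
```

Emit:
step_arm(
  commands=[0,0,0,0,0,0,0,0,0,0,0,0,0,0,0,0,0,0,0,0,0,0,0,0],
  claw=255,
)

```text
time_s: 46.72
position: [560.5, 8.9, 67.4]
tool_rot: [2.15, 0.155, -2.147]
force: [-0.6, 2.2, 3.2]
width: 0.2
```

Emit:
step_arm(
  commands=[0,0,0.004,0,0,0,0,0,0.008,0,0,0,0,0,0.014,0,0,0,-0.03,0,0.02,0,0,0,-0.07,0,0.02,0,0,0,-0.09,0,0.02,0,0,0,-0.09,0,0.02,0,0,0],
)

```text
time_s: 47.6
position: [540.3, 4.1, 157.8]
tool_rot: [2.15, 0.151, -2.146]
force: [-0.1, -0.3, -0.4]
width: 0.201
```

```bash
python3 -c "
from h import *
t=np.array([ray('top',u,v,35)[:2] for u,v in[(449,229),(503,228),(504,281),(450,281)]]);c=t.mean(0)+[0,1];print(t.round(),c)
plan((*c,150,-81.74))"
```

```text
[[ 584. -369.]
 [ 583. -503.]
 [ 452. -497.]
 [ 455. -365.]] [ 518.44579141 -432.71182485]
t 47.6 pos [540.3   4.1 157.8] yaw -81.9 w 17.5 F [-0.1 -0.3 -0.4]
(np.float64(518.4457914113668), np.float64(-432.7118248533438), 150, -81.74) -> [0.0078, 0.4294, 0.0829] [-0.003, -0.002, -0.001] dist 437.0
```

Emit:
step_arm(
  commands=[0,0.06,0.012,0,0,0,0,0.12,0.023,0,0,0,0,0.18,0.035,0,0,0,0,0.24,0.046,0,0,0,0,0.3,0.058,0,0,0,0,0.36,0.07,0,0,0,0,0.42,0.081,0,0,0,0,0.4294,0.0829,0,0,0,0,0.4294,0.0829,0,0,0,0,0.4294,0.0829,0,0,0],
)

```text
time_s: 48.85
position: [519.5, -429.0, 155.6]
tool_rot: [2.148, 0.159, -2.148]
force: [-0.2, -0.6, 0.0]
width: 0.197
```

```bash
python3 -c "
from h import *
plan((518.4,-432.7,55,-81.74))
im=snap('scene','s4');crop(im,'s4c',180,80,380,230,4)"
```

```text
t 48.85 pos [ 519.5 -429.   155.6] yaw -81.7 w 17.2 F [-0.2 -0.6  0. ]
(518.4, -432.7, 55, -81.74) -> [0.1006, 0.0038, 0.0017] [0.0, -0.0, 0.003] dist 101.0
```

View pics/s4c.png

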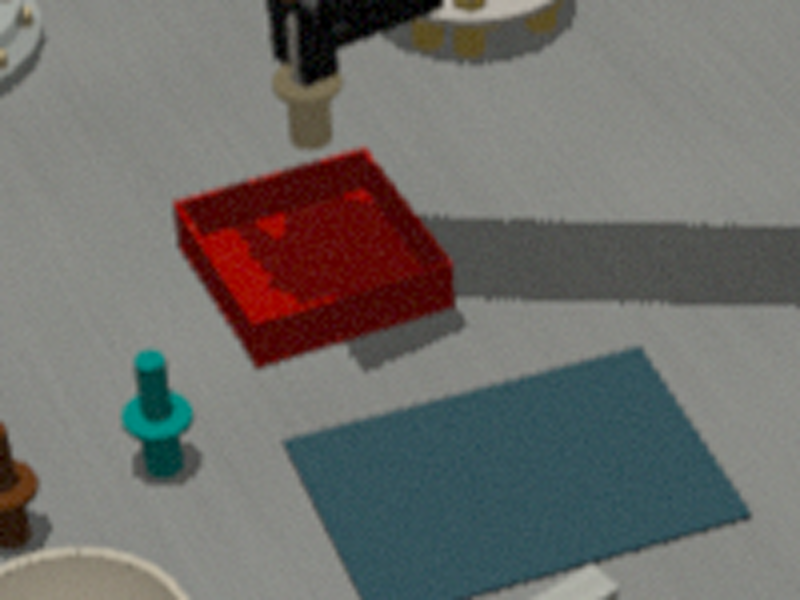

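Emit:
step_arm(
  commands=[0.05,0.003,0.001,0,0,0,0.085,0.003,0.001,0,0,0,0.1,0.003,0.001,0,0,0,0.102,0.003,0.001,0,0,0,0.102,0.003,0.001,0,0,0,0.102,0.003,0.001,0,0,0],
)

```text
time_s: 49.65
position: [519.7, -435.3, 56.2]
tool_rot: [2.151, 0.152, -2.144]
force: [0.2, -0.5, -0.3]
width: 0.194
```

```bash
python3 -c "
from h import *
plan((518.4,-432.7,52.8,-81.74))"
```

```text
t 49.65 pos [ 519.7 -435.3   56.2] yaw -81.9 w 16.8 F [ 0.2 -0.5 -0.3]
(518.4, -432.7, 52.8, -81.74) -> [0.0034, -0.0027, 0.0009] [-0.002, -0.003, -0.001] dist 4.0
```

Emit:
step_arm(
  commands=[0.001,0,0,0,0,0,0.0022,0,0,0,0,0,0.0028,0,0,0,0,0,0.0028,0,0,0,0,0],
)

```text
time_s: 50.15
position: [519.0, -434.9, 52.4]
tool_rot: [2.15, 0.153, -2.146]
force: [-0.8, -0.4, 5.1]
width: 0.196
```

Emit:
step_arm(
  commands=[0,0,0,0,0,0,0,0,0,0,0,0,0,0,0,0,0,0],
  claw=150,
)

```text
time_s: 50.52
position: [518.6, -434.6, 51.3]
tool_rot: [2.149, 0.154, -2.148]
force: [-0.9, -0.5, -0.5]
width: 0.391
```

Emit:
step_arm(
  commands=[-0.05,0,0,0,0,0,-0.1,0,0,0,0,0,-0.12,0,0,0,0,0,-0.12,0,0,0,0,0],
)

```text
time_s: 51.02
position: [519.2, -435.2, 172.9]
tool_rot: [2.151, 0.152, -2.144]
force: [-0.3, -0.1, -0.1]
width: 0.408
```

```bash
python3 -c "
from h import *
H=[537-.998*90,348-.06*90];print(H)
a=(H[0]-60*.998,H[1]-60*.06)
plan((*a,170,-86.6))
im=snap('top','t3');A=cv2.resize(im[200:325,120:220],None,fx=4.4,fy=4.4,interpolation=cv2.INTER_CUBIC);B=cv2.resize(im[220:290,440:512],None,fx=4.4,fy=4.4)
o=np.zeros((550,760,3),np.uint8);o[:550,:440]=A;o[:B.shape[0],443:443+B.shape[1]]=B[:, :317];cv2.imwrite('pics/t3c.png',o)"
```

```text
[447.18, 342.6]
t 51.02 pos [ 519.2 -435.2  172.9] yaw -81.9 w 35.5 F [-0.3 -0.1 -0.1]
(387.3, 339.0, 170, -86.6) -> [0.002, -0.7851, 0.0212] [0.082, -0.003, -0.001] dist 785.0
```

View pics/t3c.png

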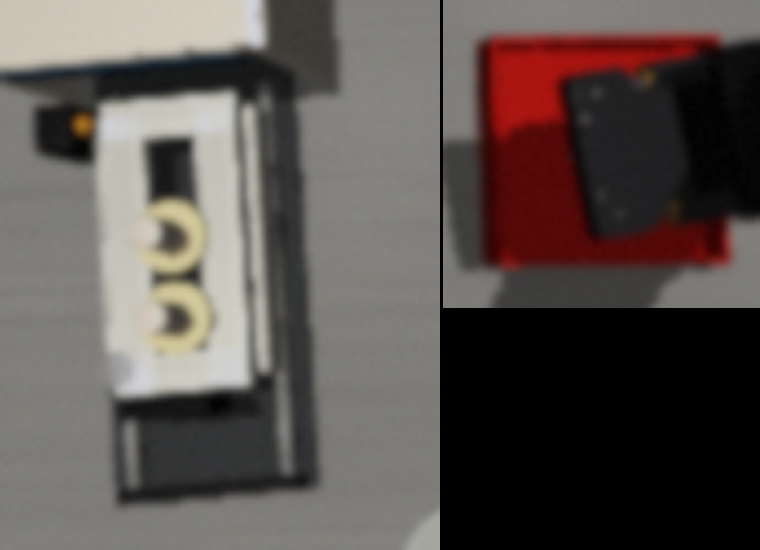

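Emit:
step_arm(
  commands=[0.0,-0.06,-0.03,0.02,-0.001,0,0.0,-0.12,-0.04,0.04,-0.001,0,0,-0.18,-0.04,0.082,-0.001,0,0,-0.24,-0.04,0.082,-0.001,0,0,-0.3,-0.04,0.082,-0.001,0,0,-0.36,-0.04,0.082,-0.001,0,0,-0.42,-0.04,0.082,-0.001,0,0,-0.48,-0.03,0.082,-0.001,0,0,-0.54,-0.02,0.082,-0.001,0,0,-0.6,-0.01,0.082,-0.001,0,0,-0.66,0,0.082,-0.001,0,0,-0.72,0.01,0.082,-0.001,0,0,-0.785,0.0212,0.082,-0.001,0,0,-0.785,0.0212,0.082,-0.001,0,0,-0.785,0.0212,0.082,-0.001,0,0,-0.785,0.0212,0.082,-0.001,0],
  claw=255,
)

```text
time_s: 53.08
position: [387.2, 337.1, 171.3]
tool_rot: [2.19, 0.061, -2.193]
force: [0.0, -1.1, 0.2]
width: 0.004
```

```bash
python3 -c "
from h import *
plan((395,339.4,72,-86.6),(420,341,72,-86.6))"
```

```text
t 53.08 pos [387.2 337.1 171.3] yaw -86.7 w 0.3 F [ 0.  -1.1  0.2]
(395, 339.4, 72, -86.6) -> [0.0993, -0.0019, -0.0081] [-0.002, 0.001, -0.001] dist 100.0
(420, 341, 72, -86.6) -> [0.0992, -0.0021, -0.0331] [-0.002, 0.001, -0.001] dist 105.0
```

Emit:
step_arm(
  commands=[0.05,-0.0015,-0.005,-0.002,0,0,0.0985,-0.0015,-0.008,-0.002,0,0,0.0985,-0.0015,-0.008,-0.002,0,0,0.0985,-0.0015,-0.008,-0.002,0,0,0.0985,-0.0015,-0.015,-0.002,0,0,0.0985,-0.0015,-0.022,-0.002,0,0,0.0985,-0.0015,-0.029,-0.002,0,0,0.0985,-0.0015,-0.036,-0.002,0,0,0.0985,-0.0015,-0.043,-0.002,0,0,0.0985,-0.0015,-0.05,-0.002,0,0],
)

```text
time_s: 54.32
position: [436.6, 343.9, 73.8]
tool_rot: [2.19, 0.069, -2.191]
force: [-1.3, -0.2, 1.2]
width: 0.003
```

```bash
python3 -c "
from h import *
plan()
im=snap('scene','s5');crop(im,'s5c',380,310,580,460,4)"
```

```text
t 54.33 pos [436.6 343.9  73.8] yaw -86.4 w 0.3 F [-1.3 -0.2  1.2]
```

View pics/s5c.png

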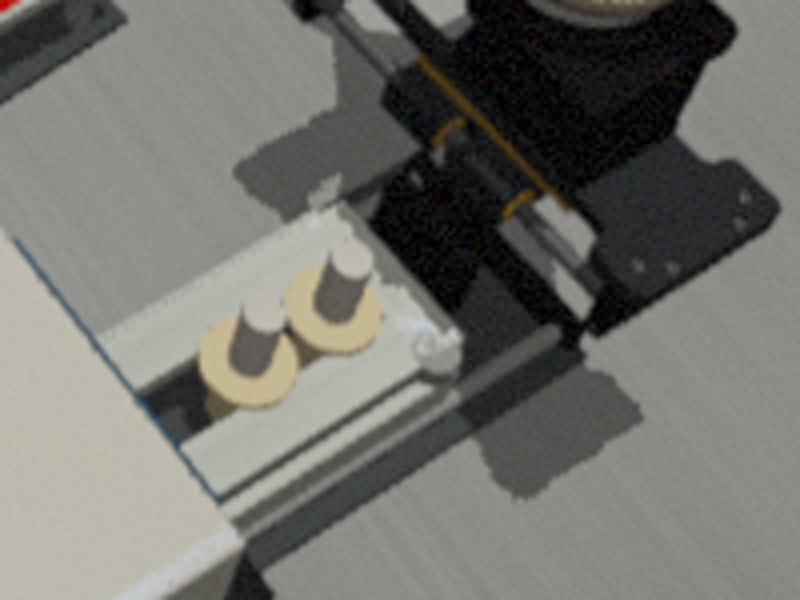

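Emit:
step_arm(
  commands=[0,0,-0.005,0,0,0,0,0,-0.01,0,0,0,0,0,-0.015,0,0,0,0,0,-0.021,0,0,0,0,0,-0.027,0,0,0,0,0,-0.033,0,0,0,0,0,-0.039,0,0,0,0,0,-0.045,0,0,0,0,0,-0.051,0,0,0,0,0,-0.057,0,0,0,0,0,-0.063,0,0,0,0,0,-0.069,0,0,0,0,0,-0.075,0,0,0,0,0,-0.081,0,0,0,0,0,-0.087,0,0,0,0,0,-0.093,0,0,0,0,0,-0.099,0,0,0,0,0,-0.105,0,0,0,0,0,-0.11,0,0,0,0,0,-0.11,0,0,0],
)

```text
time_s: 56.88
position: [547.2, 350.3, 74.0]
tool_rot: [2.192, 0.068, -2.19]
force: [0.3, -0.0, 0.1]
width: 0.003
```

Emit:
step_arm(
  commands=[0,0,-0.004,0,0,0,0,0,-0.008,0,0,0,0,0,-0.012,0,0,0,0,0,-0.016,0,0,0,0,0,-0.02,0,0,0,0,0,-0.02,0,0,0],
)

```text
time_s: 57.62
position: [562.4, 351.4, 73.9]
tool_rot: [2.18, 0.066, -2.196]
force: [-8.5, -2.5, 6.7]
width: 0.003
```

Emit:
step_arm(
  commands=[0,0,-0.002,0,0,0,0,0,-0.004,0,0,0,0,0,-0.005,0,0,0,0,0,-0.005,0,0,0],
)

```text
time_s: 58.12
position: [567.4, 351.7, 73.9]
tool_rot: [2.18, 0.066, -2.196]
force: [-10.1, -3.5, 5.8]
width: 0.0
```

```bash
python3 -c "
from h import *
plan()
im=snap('scene','s6');crop(im,'s6c',270,350,520,480,3.1)"
```

```text
t 58.12 pos [567.4 351.7  73.9] yaw -86.4 w 0.0 F [-10.1  -3.5   5.8]
```

View pics/s6c.png

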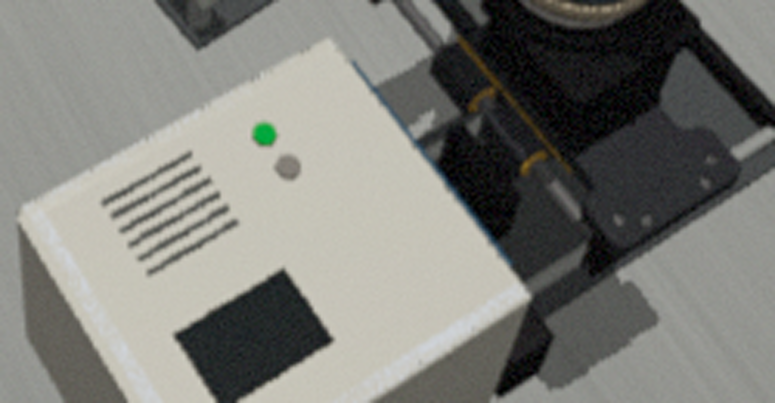

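Emit:
step_arm(
  commands=[0,0,-0.002,0,0,0,0,0,-0.004,0,0,0,0,0,-0.005,0,0,0,0,0,-0.005,0,0,0],
)

```text
time_s: 58.68
position: [576.1, 352.4, 73.8]
tool_rot: [2.19, 0.068, -2.191]
force: [-2.8, -1.9, 0.6]
width: 0.008
```

Emit:
step_arm(
  commands=[0,0,-0.001,0,0,0,0,0,-0.002,0,0,0,0,0,-0.003,0,0,0,0,0,-0.003,0,0,0],
)

```text
time_s: 59.18
position: [576.1, 352.4, 73.8]
tool_rot: [2.183, 0.067, -2.195]
force: [-9.2, -2.6, 6.3]
width: 0.007
```

Emit:
step_arm(
  commands=[0,0,0.01,0,0,0,0,0,0.05,0,0,0,0,0,0.08,0,0,0,-0.06,0,0.12,0,0,0,-0.12,0.06,0.12,0,0,0,-0.12,0.12,0.12,0,0,0,-0.12,0.18,0.12,0,0,0,-0.12,0.24,0.12,0,0,0,-0.12,0.3,0.12,0,0,0,-0.12,0.3,0.12,0,0,0],
)

```text
time_s: 60.42
position: [479.0, 40.5, 193.9]
tool_rot: [2.197, 0.057, -2.191]
force: [0.4, 0.5, 0.6]
width: 0.004
```

```bash
python3 -c "
from h import *
plan()
im=snap('top','t4');A=cv2.resize(im[120:320,100:200],None,fx=2.7,fy=2.7,interpolation=cv2.INTER_CUBIC);
im2=snap('scene','s7');B=cv2.resize(im2[90:260,200:420],None,fx=2.3,fy=2.3);B2=im[120:310,200:520]
o=np.zeros((590,790,3),np.uint8);o[:540,:270]=A;o[:391,275:275+506]=B;o[395:585,275:595]=B2;cv2.imwrite('pics/t4c.png',o)"
```

```text
t 60.42 pos [479.   40.5 193.9] yaw -86.9 w 0.4 F [0.4 0.5 0.6]
```

View pics/t4c.png

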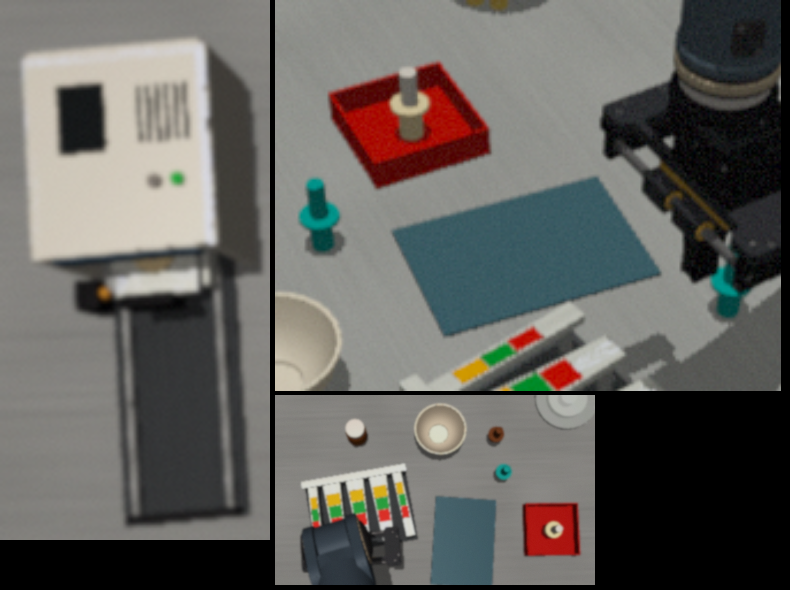

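```bash
python3 -c "
from h import *
print(ticket.hand_in())"
```

```text
the job is handed in; nothing more can be done
None
```

All three cream plugs that were present have been gauged and sorted, and the job is handed in at about 60 s of the 210 s allowed.

- **Gauging:** I hung the plugs in lanes 0, 1 and 2 and slid each in gently until it wedged, with a push of about 3 to 5 N when I let go. All three then stood released together. The top view showed them at green, red and green.
- **Sorting:** The two green plugs hang in the carriage. The red one stands upright in the tray, which had been knocked a few centimetres aside; I measured its new position before placing the plug.
- **Carriage:** I pushed it in last. It resisted at about 10 N on the wrist, against the 4 to 6 N described. It then snapped forward about 9 mm and met a hard stop.
- **Last pictures:** They show the carriage home, the red plug standing in the tray, and the bystanders and look-alikes in view undisturbed. The arm had backed off and was touching nothing.

Two readings needed mending on the way: the plugs in lanes 0 and 2 first rubbed on a wall. I recentred each one, and the side force was near zero (under 1 N) when they wedged. My first fit of the gauge's painted bands also disagreed with the plate edges by about 9 mm. I used the edges instead, and the readings did not depend on that difference.

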